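# Hang the vial carrier on the spring balance and tug-test it

## Robot

A 7-joint arm with a two-finger parallel gripper is mounted at the origin on the work surface. World frame = base frame: x ahead of the robot, y to its left, z up, the work surface at z = 0. Lengths are in m, angles in rad, forces in N, time in s.
With the tool pointing down it reaches from about 0.4 to 0.875 m from the base axis. Payload 19.3 kg.
Tool frame: the origin (TCP) lies at the very end of the fingers, on their centre line; the grasp point (between the pads) lies 19 mm behind it; z points along the fingers, y is the direction in which the jaws open and shut (so a half turn about z gives the same grasp; the last joint's range is limited). The gripper opens to 85 mm and grips with 20 to 120 N. Pads are 22 mm wide; open, the fingers measure 114 mm over their backs; the gripper's body (76 mm by 85 mm) begins 54 mm behind the grasp point. The pads swing forward as they close: fully open they stand 13 mm farther back than shut.
Start: joints at [1.139, 0.521, -0.036, 1.599, 0.021, 1.021, -0.113], TCP at [0.221, -0.585, 0.231] pointing down, gripper open.
Joint ranges: [-2.91, 2.91], [-0.3, 2.13], [-1.5, 1.42], [0.17, 2.43], [-1.26, 4.41], [0.16, 1.93], [-2.52, 2.52]. Speed limits (rad/s): [1.89, 1.89, 2.39, 2.39, 3.01, 3.01, 3.01].

## Interface

Orientations are given as [roll, pitch, yaw] about the fixed x, y, z axes, in that order (R = Rz(yaw) Ry(pitch) Rx(roll)).
In Python, from workcell import bot, viewer gives the robot as it stands.
- The arm moves only by the shell command python3 -m creep 'ROWS' [FORCE]. ROWS is JSON, a list of rows, each an object of numbers: "rx", "ry", "rz": the turn, a rotation vector about the tool's x, y, z in degrees; "tx", "ty", "tz": the shift along the tool's x, y, z in mm; "hand": the closure, from -1 (fully open) to 1 (shut), so that 0 is half open. In form: [{"rx": .., "ry": .., "rz": .., "tx": .., "ty": .., "tz": .., "hand": ..}, ...]. A call has 1 to 8 rows; each row is the pose to reach, as a shift and turn from the pose commanded when the call began, along the tool's axes at that moment; what a row does not reach only later rows make up. A row lasts 1/10 s, in which the tool goes at most 50 mm and 8.59 degrees, less where a joint would pass 70% of its speed; a pose out of reach is approached as far as the arm can. A call with a gripper value outside its range is refused whole. The fingers move at their own pace and stop on an object; FORCE is the grip in N (left out, the last holds). Time passes only in rows, so rows that repeat a pose let the fingers close. It gives the time, the measured TCP pose, the force and the opening at its end, in the units of the state.
- bot.observe(): the state, without advancing time (a new reading comes with each control period).
- viewer.grab_frame(name): name is "side" or "top" or "wrist"; returns a dict with "pixels" (420x560x3 uint8, blue, green, red), "vertical_fov" (degrees; the focal length in pixels is half the picture's height over the tangent of half this angle, whatever the lens; pixels are square), "cx", "cy" (the principal point, pixels), "rvec" (rotation vector, rad) and "tvec" (3), from world to camera coordinates, as OpenCV has them; the wrist camera has in their place "tool_from_camera" (4x4, takes a point from camera to tool coordinates, whose origin is the TCP and whose axes are the flange's). Camera axes: x right, y down, z forward; pixel columns grow to the right and rows downward; lengths in m; the calibration is good to about 2 mm. A picture is of the moment at which its call begins: read the wrist's pose just before it. There is no depth.
- bot.job_done(): hands the job in, once; it reports no verdict.
Trained networks look in a picture, given as the dict that the camera call returned (one of the last four; its "shot" number tells which), for a name from the list of things; names that differ only in an ending like _2 or _b are one class to them, and where a whole thing is asked for, a point or a joint stands for the part that bears it (a point fixed in the world has none). Each returns a list of dicts, best first, with "score" (0 to 1); they miss things now and then, are a little off and sometimes report something else, mostly with a low value. They report only what shows in the picture. A call takes as long as a camera call. They do not tell look-alikes from the thing itself.
- viewer.outline_of(target, picture): "mask" (420x560 bool, what is visible of it) and "bbox" ([left, top, right, bottom] in pixels, round what is visible of it).
The state is a dict: "clock": time; "qpos": joint angles; "qd": joint speeds; "joint_efforts": joint torques, N m; "position": TCP position; "tool_rot": TCP orientation; "force": force on the tool from outside, world axes, zero at the start; "moment": the same for the moment, N m; "grip_width": finger opening in m.
Only numpy, scipy, OpenCV 4.12 (cv2) and the standard library are available. Lean on these libraries where they do the work, as an engineer would, in place of code of your own. Each camera call takes 0.05 s, during which the arm holds its last target.

## Task

Pick up the vial carrier that has the carrying handle and hang it by the handle's bar in the notch of the bench spring balance's hook. Still holding it, tug it gently straight down, about 8 newtons beyond its own weight, for a second to confirm the hook has it, then let go and leave it hanging at rest. Keep the carrier upright, never load the hook hard (20 newtons at most), and leave the other things on the bench where they are.

Things in the scene. Friction and masses are not known exactly. Their poses are not given: they have to be found in the camera images.
- carrier: Vial carrier (loose, 0.22-0.39 kg): pale plastic tray 70 x 84 mm (its x, y), 30 mm high, with six capped vials 58 mm high and, across its middle in its y-z plane, an upright handle frame: two legs 10 x 8 mm (x, y), outer faces 48 mm apart, and a top bar; 150 mm high overall. Origin: centre of the underside, z up.
- carrier_mid (a point): Point on the carrier's axis half-way up, 75 mm above its underside, in the handle's opening (32 mm wide in y, free from 58 to 138 mm high; a hook enters it along the carrier's x). Axes as the carrier.
- carrier_bar (a point): Centre of the handle's top bar (10 mm in x, 48 mm in y, 12 mm high), 144 mm above the carrier's underside, 6 mm above the bar's own underside. Axes as the carrier. Pinched from above across the 48 mm (fingers closing along y), the frame leaves its opening free for a hook.
- stand: Bench spring balance, fixed: grey base 170 x 110 x 12 mm; post 16 x 20 mm at x = +78 mm, top 227 mm up; white scale housing 34 x 44 x 60 mm on it; steel hook in the plane y = 0, free tip towards -x. Origin: on the bench below the middle of the hook's notch, z up. The housing is clamped at any height: the hook's height h (unloaded) is 187-203 mm, unmeasured; find it by feel or eye.
- balance (a joint): How far the sprung hook has sunk, m: 0 unloaded, 1 mm per 5 N of downward load (carrier's weight included). Hook: 8 mm round bar; centre line in the stand's x: level from +62 to +22 mm at h, down to +12 mm at h-10, level notch to -12 mm, tip up to -16 mm at h+14 mm (surfaces 4 mm higher: notch h-6, tip h+18). It is rigid sideways.
- rack_mid (a point): Bystander: plain vial rack like the carrier's tray but with no handle (70 x 84 mm, 58 mm high), loose; point on its axis 30 mm up.
- bottle_a_mid (a point): Bystander: small clear capped bottle, 42 mm diameter, 85 mm high, loose; its centre.
- bottle_b_mid (a point): Bystander: a second such bottle; its centre.
- hygrometer_mid (a point): Bystander: white desk thermo-hygrometer with a blank grey display, 110 mm wide, 90 mm high, 22 mm thick on a 50 mm foot, loose; its centre.
Things that resemble listed ones, but are neither listed nor needed, are in the scene too. There is more than one size of the stand; the one meant has the size given above.

How it is judged:
By the outcome, as a careful person would: the job done as asked, in the order asked, and still so for the second after the job is handed in, with the robot touching nothing.
It also fails if it takes over 62 s, if anything falls off the work surface, if the arm or the gripper's body presses on something with over 40 N, if the wrist force passes 120 N, or if a joint passes its speed limit or range.

## Working session

There is one attempt and no reset: what is moved stays moved. The work goes in short steps, Python scripts to look and compute and a shell command to move; the robot and the scene stay as the last step left them, time stands still between calls to the robot, and variables do not carry over. Pictures are saved under pics/ and viewed, and the job is handed in when it is done.

```bash
ls; mkdir -p pics; python3 - <<'E'
from workcell import bot, viewer
import cv2, json
print(bot.observe())
for n in ("side","top","wrist"):
    f=viewer.grab_frame(n); cv2.imwrite(f"pics/{n}0.png",f["pixels"])
    print(n,{k:v for k,v in f.items() if k!="pixels"})
E
```

```text
pics
{'clock': 0.0, 'qpos': array([ 1.13882446,  0.52201571, -0.03633256,  1.59999712,  0.0212127 ,
        1.02112076, -0.11278609]), 'qd': array([-0.00014858,  0.00137423,  0.00173716,  0.00037472,  0.00137819,
        0.00137048,  0.00075288]), 'joint_efforts': array([ 1.08850942e-03, -9.27101398e+01,  1.98025681e+00, -3.69931018e+01,
        1.77805644e-02,  8.02650873e-03, -2.86170426e-06]), 'position': array([ 0.22105097, -0.58423862,  0.23072853]), 'tool_rot': array([-3.14044078e+00,  9.15290629e-05,  3.61786775e-01]), 'force': array([-0.04088192, -0.43872094, -1.08614301]), 'moment': array([-0.00833248, -0.0011033 , -0.01227833]), 'grip_width': 0.08515615363589042}
side {'vertical_fov': 56.03075309962097, 'cx': 280.2462445188609, 'cy': 209.05036676649453, 'rvec': array([ 0.49670157, -2.77426994,  1.11464369]), 'tvec': array([0.58982669, 0.18383825, 0.96577074]), 'shot': 1}
top {'vertical_fov': 57.603704082908926, 'cx': 279.2593905483389, 'cy': 207.73769758840382, 'rvec': array([ 1.98161284, -2.24896701,  0.2394111 ]), 'tvec': array([0.10402425, 0.62369805, 0.86540166]), 'shot': 2}
wrist {'vertical_fov': 71.32171582308094, 'cx': 281.5315845963021, 'cy': 210.20828257935474, 'tool_from_camera': array([[ 4.86949500e-04, -9.64041360e-01, -2.65751799e-01,
         6.68007712e-02],
       [ 9.99999746e-01,  3.30997471e-04,  6.31619897e-04,
         2.37340073e-04],
       [-5.20944531e-04, -2.65752039e-01,  9.64041276e-01,
        -1.43006206e-01],
       [ 0.00000000e+00,  0.00000000e+00,  0.00000000e+00,
         1.00000000e+00]]), 'shot': 3}
```

View pics/side0.png

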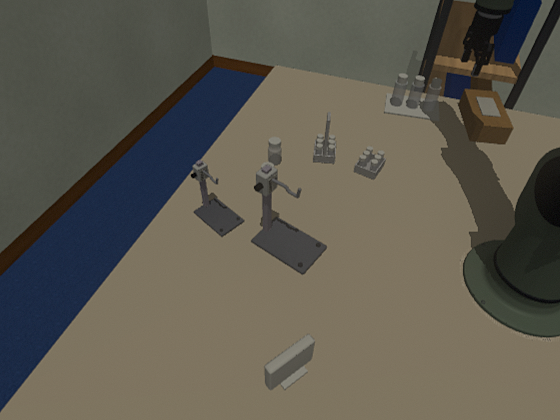

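View pics/top0.png

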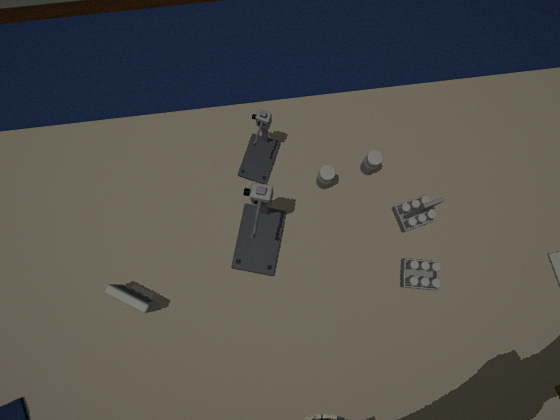

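View pics/wrist0.png

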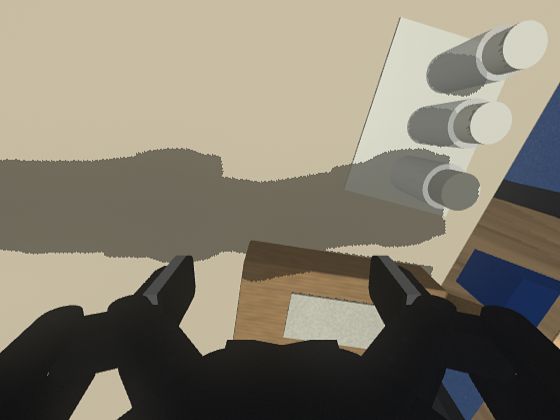

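Side view: the handled carrier is at about (325,145) and the plain rack at (370,162). The large balance is at (285,220) and the small look-alike at (215,200). In the top view they are the carrier (415,212), rack (420,274), large stand (260,235), small stand (260,150), bottles (327,175) and (374,161), and hygrometer (130,297).

```bash
cat > h.py <<'E'
import numpy as np, cv2
from workcell import bot, viewer
from scipy.spatial.transform import Rotation as Ro
def cam(f, st=None):
    H=f["pixels"].shape[0]; fl=H/2/np.tan(np.radians(f["vertical_fov"]/2))
    K=np.array([[fl,0,f["cx"]],[0,fl,f["cy"]],[0,0,1.]])
    if "rvec" in f:
        R=cv2.Rodrigues(np.array(f["rvec"]))[0]; t=np.array(f["tvec"])
    else:
        Rt=Ro.from_euler("xyz",st["tool_rot"]).as_matrix(); T=np.eye(4);T[:3,:3]=Rt;T[:3,3]=st["position"]
        W=np.linalg.inv(T@f["tool_from_camera"]); R=W[:3,:3];t=W[:3,3]
    return K,R,t
def proj(c,P):
    K,R,t=c; q=(np.atleast_2d(P)@R.T+t)@K.T; return q[:,:2]/q[:,2:]
def back(c,px,z):
    K,R,t=c; px=np.atleast_2d(px); d=np.linalg.solve(K,np.c_[px,np.ones(len(px))].T).T@R; o=-R.T@t
    return o+d*((z-o[2])/d[:,2])[:,None]
def pose(x,y,z,yaw,P):
    c,s=np.cos(yaw),np.sin(yaw); P=np.atleast_2d(P); return P@np.array([[c,-s,0],[s,c,0],[0,0,1]]).T+[x,y,z]
def crop(img,x0,y0,x1,y1,s,name):
    cv2.imwrite(name,cv2.resize(img[y0:y1,x0:x1],None,fx=s,fy=s,interpolation=cv2.INTER_CUBIC))
E
python3 - <<'E'
from h import *
import pickle
fs={}
for n in ("side","top"):
    f=viewer.grab_frame(n); c=cam(f); fs[n]=f
    print(n,"campos",(-c[1].T@c[2]).round(3))
    for t in ("carrier","stand","rack_mid","bottle_a_mid","hygrometer_mid"):
        for r in viewer.outline_of(t,f)[:4]:
            b=r["bbox"]; print(n,t,round(r["score"],2),b, back(c,[((b[0]+b[2])/2,(b[1]+b[3])/2)],0.03).round(3)[0])
            fs[n,t,tuple(b)]=r["mask"]
pickle.dump(fs,open("fs.pkl","wb"))
i=fs["top"]["pixels"]
crop(i,220,90,480,300,3,"pics/t1.png")
crop(fs["side"]["pixels"],180,90,400,280,3.5,"pics/s1.png")
E
```

```text
side campos [0.388 0.707 0.815]
side carrier 0.97 [312.8, 113.0, 338.7, 164.7] [ 0.596 -0.357  0.03 ]
side stand 0.86 [194.7, 161.9, 244.0, 235.6] [0.801 0.022 0.03 ]
side stand 0.82 [254.1, 165.0, 329.1, 275.2] [0.586 0.026 0.03 ]
side rack_mid 0.81 [354.3, 151.6, 384.7, 183.2] [ 0.432 -0.265  0.03 ]
side rack_mid 0.3 [312.7, 111.9, 339.6, 165.8] [ 0.595 -0.358  0.03 ]
side hygrometer_mid 0.68 [266.8, 334.1, 314.1, 393.0] [0.464 0.393 0.03 ]
top campos [0.441 0.053 0.975]
top carrier 0.77 [392.1, 199.1, 440.7, 234.9] [ 0.572 -0.316  0.03 ]
top stand 0.76 [236.4, 108.6, 278.0, 185.2] [0.808 0.06  0.03 ]
top stand 0.58 [230.6, 182.2, 286.2, 279.7] [0.587 0.083 0.03 ]
top rack_mid 0.65 [400.8, 259.4, 438.8, 289.8] [ 0.43  -0.296  0.03 ]
top bottle_a_mid 0.69 [231.4, 185.5, 285.7, 276.7] [0.587 0.082 0.03 ]
top bottle_a_mid 0.58 [316.2, 163.5, 336.7, 187.3] [ 0.708 -0.108  0.03 ]
top hygrometer_mid 0.74 [104.6, 279.6, 160.4, 314.6] [0.465 0.402 0.03 ]
```

```bash
python3 -m creep 2>&1 | head -20; python3 -c "
import cv2
for n in('t1','s1'):print(cv2.imread(f'pics/{n}.png').shape)"
```

```text
invalid input
(630, 780, 3)
(665, 770, 3)
```

View pics/t1.png

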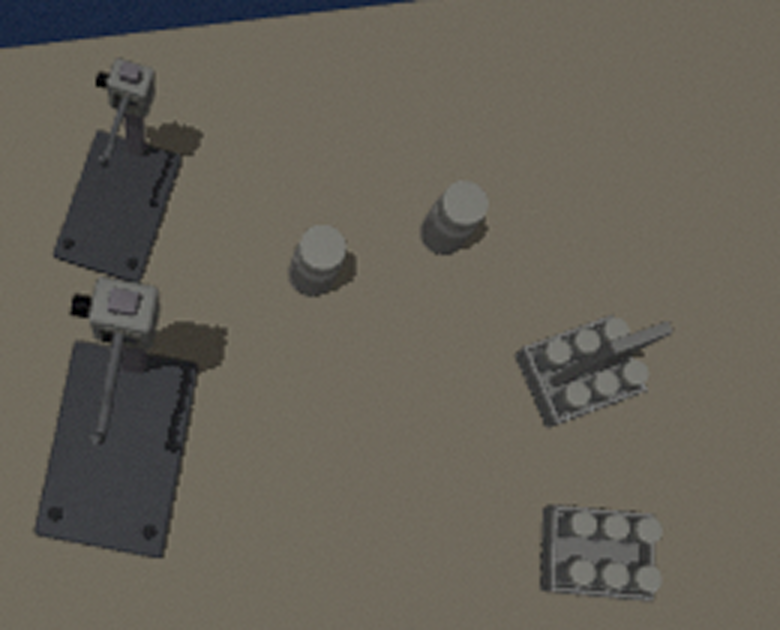

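View pics/s1.png

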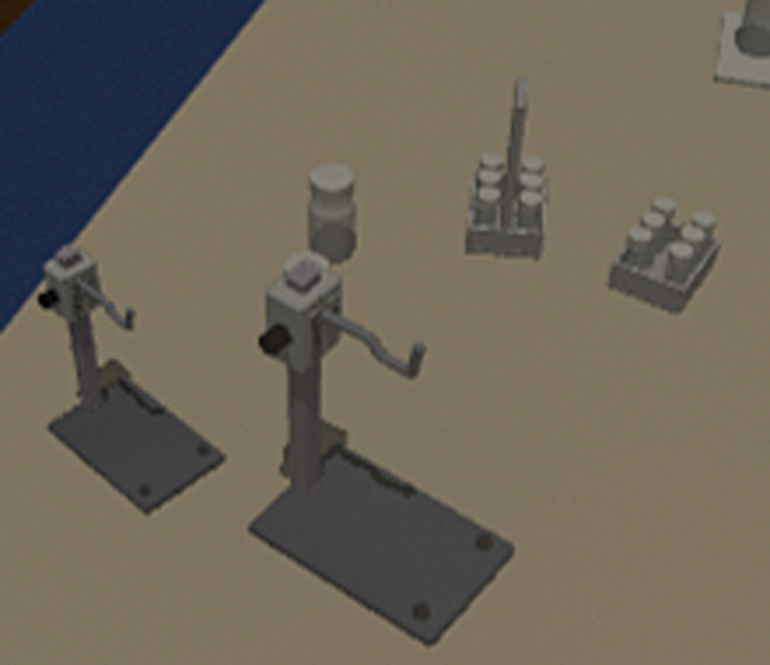

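```bash
python3 - <<'E'
from h import *
import pickle
from scipy.optimize import least_squares
fs=pickle.load(open("fs.pkl","rb"))
ct,cs=cam(fs["top"]),cam(fs["side"])
u=lambda p,x0,y0,s:(np.array(p,float)+.5)/s-.5+[x0,y0]
tp=u([(77,343),(197,368),(163,557),(37,533)],220,90,3)
sp=u([(513,549),(432,640),(250,526)],180,90,3.5)
print(back(ct,tp,.012).round(4)); print(back(cs,sp,.012).round(4))
B=back(ct,tp,.012)[:,:2]; print([np.linalg.norm(B[i]-B[(i+1)%4]).round(3) for i in range(4)])
# small stand
q=back(ct,u([(98,132),(183,155),(142,278),(55,255)],220,90,3),.012); print("small",[np.linalg.norm(q[i]-q[(i+1)%4]).round(3) for i in range(4)])
# hook tip triangulate: top px (98,440), side (419,347)
def tri(a,b):
    P=[c[0]@np.c_[c[1],c[2]] for c in (ct,cs)]
    X=cv2.triangulatePoints(P[0],P[1],a.reshape(2,1),b.reshape(2,1))[:,0]; return X[:3]/X[3]
print("tip",tri(u([98,437],220,90,3)[()].ravel(),u([419,348],180,90,3.5).ravel()))
# joint fit stand: yaw, origin; base corners in stand frame x extents xe..xe+.17
m=dict
def res(p):
    x,y,yaw,x0,h=p
    C=np.array([[x0+.17,.055,.012],[x0+.17,-.055,.012],[x0,-.055,.012],[x0,.055,.012]])
    T=pose(x,y,0,yaw,[[-.016,0,h+.018]])
    S=pose(x,y,0,yaw,C)
    H=pose(x,y,0,yaw,[[.016,0,h+.018]])
    # housing top centre of plunger skip
    post=pose(x,y,0,yaw,[[.078,0,.012]])
    return np.r_[(proj(ct,S)-tp).ravel(),(proj(cs,S[[2,3,0]])-sp).ravel(),
      (proj(ct,T)-u([98,438],220,90,3)).ravel(),(proj(cs,T)-u([420,347],180,90,3.5)).ravel()]
B3=B.mean(0)
r=least_squares(res,[B3[0],B3[1],0,-.08,.195],loss="soft_l1")
print(r.x.round(4),res(r.x).round(1))
E
```

```text
[[0.6637 0.1087 0.012 ]
 [0.629  0.0091 0.012 ]
 [0.4743 0.0577 0.012 ]
 [0.507  0.1592 0.012 ]]
[[0.4774 0.0659 0.012 ]
 [0.5091 0.1637 0.012 ]
 [0.6671 0.1144 0.012 ]]
[np.float64(0.106), np.float64(0.162), np.float64(0.107), np.float64(0.165)]
small [np.float64(0.079), np.float64(0.119), np.float64(0.079), np.float64(0.12)]
tip [0.55273507 0.09025445 0.21194102]
[ 0.5671  0.0859 -0.3158 -0.0812  0.1955] [-0.9 -1.7  0.9 -2.2 -0.4  0.6 -1.7  0.2  2.4 -1.5  0.9  0.1  0.1 -1.2
 -0.4 -0.6  0.5  0.2]
```

```bash
python3 - <<'E'
from h import *
import pickle
from scipy.optimize import minimize
fs=pickle.load(open("fs.pkl","rb"))
M={k[0]:v for k,v in fs.items() if isinstance(k,tuple) and k[1]=="carrier"}
C={n:cam(fs[n]) for n in("top","side")}
def boxes():
    b=[((-.035,.035),(-.042,.042),(0,.03))]
    b+=[((-.005,.005),(-.024,-.016),(0,.15)),((-.005,.005),(.016,.024),(0,.15)),((-.005,.005),(-.024,.024),(.138,.15))]
    for x in(-.022,.022):
        for y in(-.027,0,.027): b.append(((x-.008,x+.008),(y-.008,y+.008),(0,.058)))
    return b
def sil(p,n,s=4):
    m=np.zeros((420*s,560*s),np.uint8)
    for bx in boxes():
        P=np.array([[a,b,c] for a in bx[0] for b in bx[1] for c in bx[2]])
        q=proj(C[n],pose(p[0],p[1],0,p[2],P)); q=((q+.5)*s-.5)
        cv2.fillConvexPoly(m,cv2.convexHull(q.astype(np.float32)).round().astype(np.int32),1)
    return cv2.resize(m.astype(np.float32),(560,420),interpolation=cv2.INTER_AREA)
def cost(p):
    return sum(np.abs(sil(p,n)-M[n]).sum() for n in C)
best=None
for yaw in np.arange(-1.5,1.6,.25):
    r=minimize(cost,[.57,-.325,yaw],method="Nelder-Mead",options=dict(initial_simplex=[[.57,-.325,yaw],[.59,-.325,yaw],[.57,-.305,yaw],[.57,-.325,yaw+.15]],xatol=1e-4,fatol=.5))
    if best is None or r.fun<best.fun: best=r
    print(round(yaw,2),r.x.round(4),round(r.fun))
p=best.x
for n,(a,b,c_,d,s) in dict(top=(370,170,470,260,6),side=(290,95,370,185,6)).items():
    i=cv2.resize(fs[n]["pixels"],None,fx=s,fy=s,interpolation=cv2.INTER_CUBIC)
    for bx in boxes()[:4]:
        P=np.array([[x,y,z] for x in bx[0] for y in bx[1] for z in bx[2]]); q=((proj(C[n],pose(p[0],p[1],0,p[2],P))+.5)*s-.5)
        for j in range(8):
            for k in range(j):
                if bin(j^k).count("1")==1: cv2.line(i,tuple(q[j].astype(int)),tuple(q[k].astype(int)),(0,255,0),1)
    cv2.imwrite(f"pics/fit_{n}.png",i[b*s:d*s,a*s:c_*s])
E
```

```text
-1.5 [ 0.5818 -0.3091 -1.3578] 706
-1.25 [ 0.5815 -0.3089 -1.3353] 705
-1.0 [ 0.5824 -0.308  -1.3638] 711
-0.75 [ 0.5812 -0.3093 -1.3436] 705
-0.5 [ 0.5857 -0.3143  0.191 ] 212
-0.25 [ 0.586  -0.3149  0.1844] 211
0.0 [ 0.5856 -0.3153  0.1762] 213
0.25 [ 0.5856 -0.3146  0.1991] 212
0.5 [ 0.5858 -0.3153  0.2225] 213
0.75 [ 0.5859 -0.3158  0.1824] 210
1.0 [ 0.5859 -0.3154  0.208 ] 210
1.25 [ 0.5818 -0.309   1.7823] 705
1.5 [ 0.5819 -0.3098  1.7714] 708
```

View pics/fit_top.png

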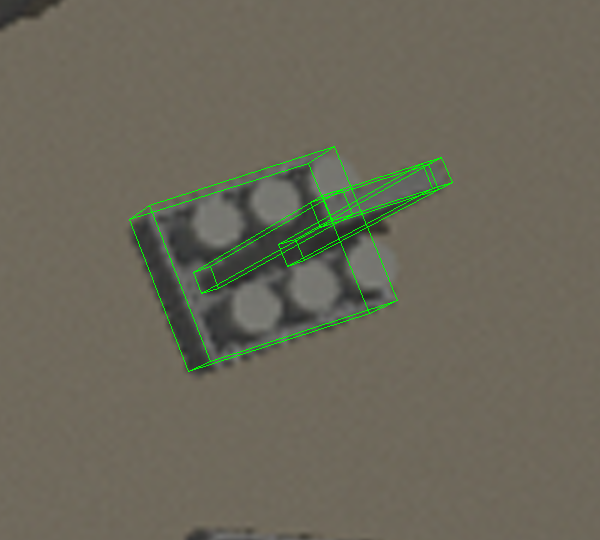

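View pics/fit_side.png

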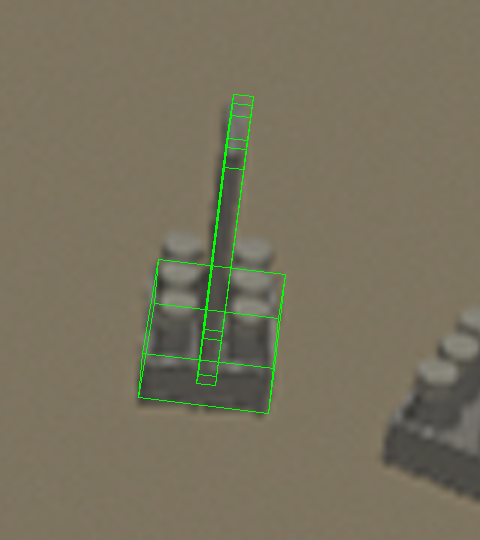

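Candidates for the carrier: handled tray at top (415,212) / side (325,145), and plain rack at top (420,274) / side (370,162), which has no handle. The carrier is the first one; the fit crops show its handle frame clearly. For the stand, the big one at top (260,235) measures about 165x107 mm. The small one is 120x79 mm, so I take the big one.

Now I move above the carrier.

```bash
python3 -m creep '[{"tx":0,"ty":0,"tz":-40,"hand":-1},{"tx":50,"ty":-14,"tz":-40,"rz":1,"hand":-1},{"tx":98,"ty":-28,"tz":-40,"rz":2,"hand":-1},{"tx":146,"ty":-42,"tz":-40,"rz":4,"hand":-1},{"tx":194,"ty":-55,"tz":-40,"rz":5,"hand":-1},{"tx":242,"ty":-68,"tz":-40,"rz":6,"hand":-1},{"tx":290,"ty":-82,"tz":-40,"rz":7,"hand":-1},{"tx":338,"ty":-95,"tz":-40,"rz":9,"hand":-1}]' 40
```

```text
schema error: expected keys rx, ry, rz, tx, ty, tz, hand
```

```bash
python3 -m creep '[{"rx":0,"ry":0,"rz":0,"tx":0,"ty":0,"tz":-40,"hand":-1},{"rx":0,"ry":0,"rz":1,"tx":48,"ty":-14,"tz":-40,"hand":-1},{"rx":0,"ry":0,"rz":2,"tx":96,"ty":-28,"tz":-40,"hand":-1},{"rx":0,"ry":0,"rz":4,"tx":144,"ty":-42,"tz":-40,"hand":-1},{"rx":0,"ry":0,"rz":5,"tx":192,"ty":-55,"tz":-40,"hand":-1},{"rx":0,"ry":0,"rz":6,"tx":240,"ty":-68,"tz":-40,"hand":-1},{"rx":0,"ry":0,"rz":8,"tx":288,"ty":-82,"tz":-40,"hand":-1},{"rx":0,"ry":0,"rz":9,"tx":336,"ty":-95,"tz":-40,"hand":-1}]' 40
```

```text
clock: 1.55
position: [0.5032, -0.3753, 0.2715]
tool_rot: [3.141, -0.0, 0.203]
force: [0.9, -1.1, 0.0]
grip_width: 0.0853
```

```bash
python3 -m creep '[{"rx":0,"ry":0,"rz":0,"tx":44,"ty":-20,"tz":0,"hand":-1},{"rx":0,"ry":0,"rz":0,"tx":85,"ty":-40,"tz":0,"hand":-1},{"rx":0,"ry":0,"rz":0,"tx":92,"ty":-42,"tz":0,"hand":-1},{"rx":0,"ry":0,"rz":0,"tx":92,"ty":-42,"tz":0,"hand":-1},{"rx":0,"ry":0,"rz":0,"tx":92,"ty":-42,"tz":0,"hand":-1}]'
python3 - <<'E'
from h import *
import pickle
st=bot.observe(); f=viewer.grab_frame("wrist"); pickle.dump((st,f),open("w1.pkl","wb"))
print(st["position"],st["tool_rot"],st["force"],st["qpos"])
i=f["pixels"].copy(); c=cam(f,st)
p=(.5855,-.315,.2)
for bx in [((-.035,.035),(-.042,.042),(0,.03)),((-.005,.005),(-.024,.024),(.138,.15))]:
    P=np.array([[x,y,z] for x in bx[0] for y in bx[1] for z in bx[2]]); q=proj(c,pose(p[0],p[1],0,p[2],P))
    for j in range(8):
        for k in range(j):
            if bin(j^k).count("1")==1: cv2.line(i,tuple(q[j].astype(int)),tuple(q[k].astype(int)),(0,255,0),1)
cv2.imwrite("pics/w1.png",i)
for r in viewer.outline_of("carrier",f): print(r["score"],r["bbox"])
E
```

```text
clock: 2.05
position: [0.5825, -0.318, 0.2712]
tool_rot: [3.141, 0.001, 0.204]
force: [0.3, -0.9, -0.2]
grip_width: 0.0854
[ 0.5824536  -0.31799835  0.2712026 ] [3.14121002e+00 7.55590028e-04 2.03557499e-01] [ 0.3145264  -0.88846155 -0.1826816 ] [ 0.46403714  0.5517135  -0.08540969  1.43889439  0.04973974  1.15348409
 -0.9961796 ]
0.65 [244.5, 149.9, 312.0, 206.0]
```

View pics/w1.png

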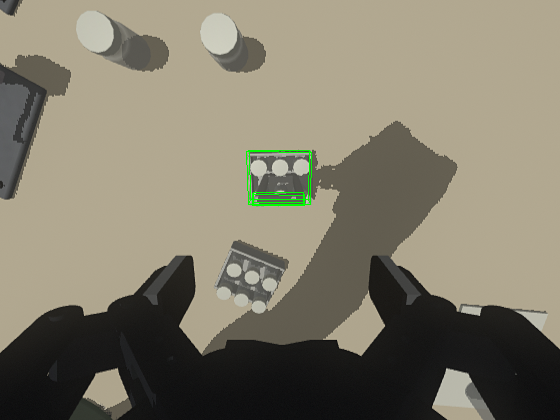

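```bash
python3 - <<'E'
from h import *
import pickle
st,f=pickle.load(open("w1.pkl","rb"))
i=f["pixels"]; crop(i,230,135,330,220,7,"pics/w1c.png")
s=7;i=cv2.resize(i,None,fx=s,fy=s,interpolation=cv2.INTER_CUBIC); c=cam(f,st)
p=(.5855,-.315,.2)
for bx in [((-.035,.035),(-.042,.042),(0,.03)),((-.005,.005),(-.024,.024),(.138,.15))]:
    P=np.array([[x,y,z] for x in bx[0] for y in bx[1] for z in bx[2]]); q=(proj(c,pose(p[0],p[1],0,p[2],P))+.5)*s-.5
    for j in range(8):
        for k in range(j):
            if bin(j^k).count("1")==1: cv2.line(i,tuple(q[j].astype(int)),tuple(q[k].astype(int)),(0,255,0),1)
cv2.imwrite("pics/w1d.png",i[135*s:220*s,230*s:330*s])
E
```

```text
(no output)
```

View pics/w1c.png

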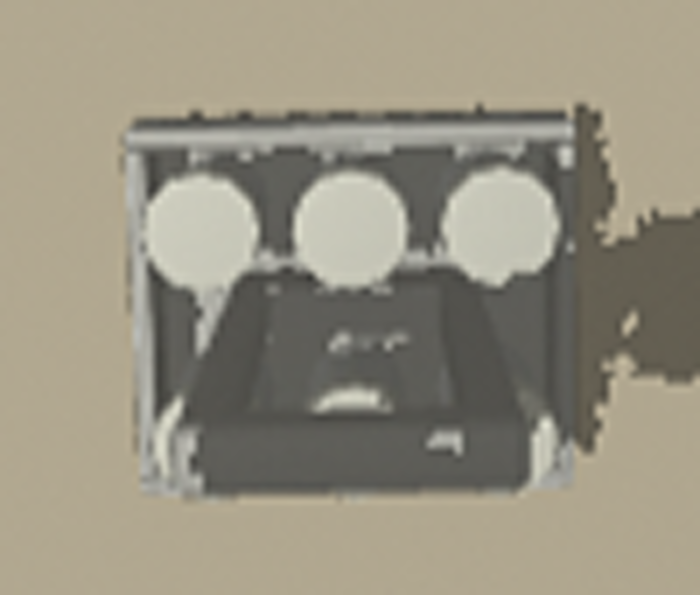

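View pics/w1d.png

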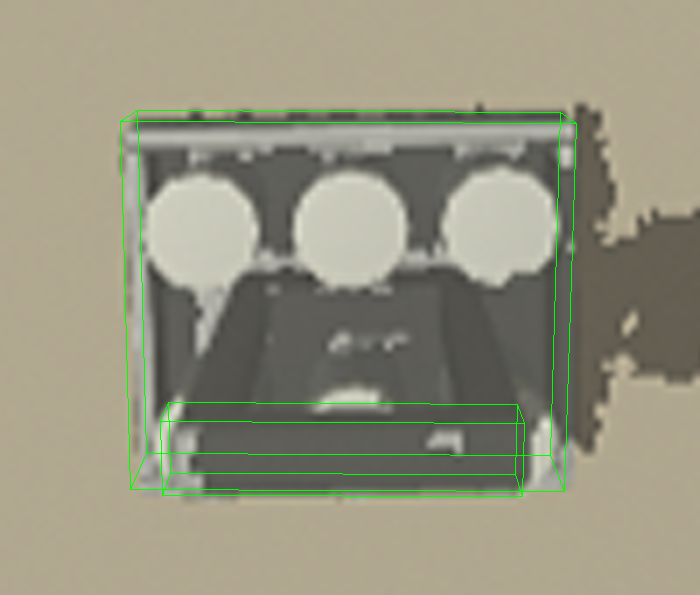

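```bash
python3 -m creep '[{"rx":0,"ry":0,"rz":0,"tx":4,"ty":-1,"tz":30,"hand":-1},{"rx":0,"ry":0,"rz":0,"tx":4,"ty":-1,"tz":60,"hand":-1},{"rx":0,"ry":0,"rz":0,"tx":4,"ty":-1,"tz":90,"hand":-1},{"rx":0,"ry":0,"rz":0,"tx":4,"ty":-1,"tz":115,"hand":-1},{"rx":0,"ry":0,"rz":0,"tx":4,"ty":-1,"tz":135,"hand":-1},{"rx":0,"ry":0,"rz":0,"tx":4,"ty":-1,"tz":148,"hand":-1},{"rx":0,"ry":0,"rz":0,"tx":4,"ty":-1,"tz":148,"hand":-1},{"rx":0,"ry":0,"rz":0,"tx":4,"ty":-1,"tz":148,"hand":-1}]'
python3 - <<'E'
from h import *
st=bot.observe(); print(st["position"],st["tool_rot"],st["force"])
f=viewer.grab_frame("wrist"); cv2.imwrite("pics/w2.png",f["pixels"])
f=viewer.grab_frame("side"); crop(f["pixels"],270,50,400,180,4.5,"pics/s2.png")
E
```

```text
clock: 2.95
position: [0.5871, -0.3158, 0.1241]
tool_rot: [3.141, -0.001, 0.204]
force: [0.5, 0.3, 1.0]
grip_width: 0.0855
[ 0.58710308 -0.31578155  0.12413096] [ 3.14108277e+00 -5.49368738e-04  2.03924112e-01] [0.51819141 0.3292476  0.98669381]
```

View pics/w2.png

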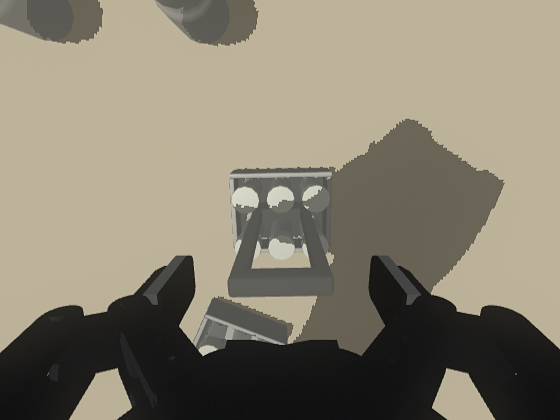

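View pics/s2.png

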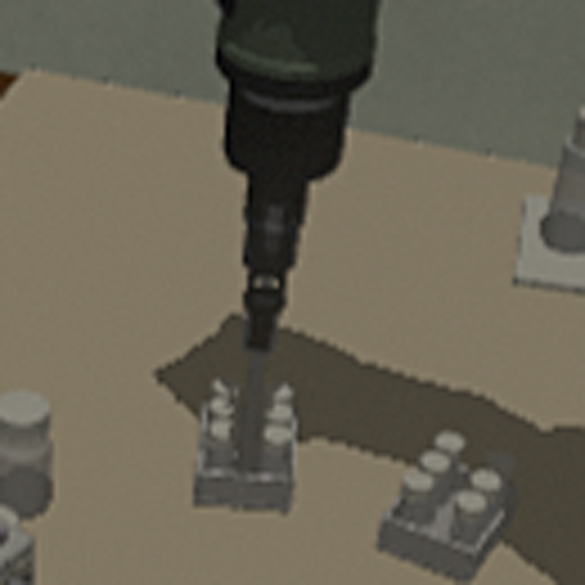

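```bash
python3 - <<'E'
from h import *
a=[]
for k in range(4):
    a.append(bot.observe()["force"]); viewer.grab_frame("wrist")
print(np.round(a,2))
E
python3 -m creep '[{"rx":0,"ry":0,"rz":0,"tx":0,"ty":0,"tz":0,"hand":-0.2},{"rx":0,"ry":0,"rz":0,"tx":0,"ty":0,"tz":0,"hand":0},{"rx":0,"ry":0,"rz":0,"tx":0,"ty":0,"tz":0,"hand":0.2},{"rx":0,"ry":0,"rz":0,"tx":0,"ty":0,"tz":0,"hand":0.4},{"rx":0,"ry":0,"rz":0,"tx":0,"ty":0,"tz":0,"hand":1},{"rx":0,"ry":0,"rz":0,"tx":0,"ty":0,"tz":0,"hand":1},{"rx":0,"ry":0,"rz":0,"tx":0,"ty":0,"tz":0,"hand":1},{"rx":0,"ry":0,"rz":0,"tx":0,"ty":0,"tz":0,"hand":1}]' 60
```

```text
[[-0.06  0.09  0.06]
 [ 0.07 -0.54  0.64]
 [-0.2   0.72  0.11]
 [-0.29 -0.92  0.58]]
clock: 4.05
position: [0.5874, -0.3153, 0.1237]
tool_rot: [3.141, -0.001, 0.205]
force: [0.3, -0.2, 5.9]
grip_width: 0.0467
```

```bash
python3 -m creep '[{"rx":0,"ry":0,"rz":0,"tx":0,"ty":0,"tz":-4,"hand":1},{"rx":0,"ry":0,"rz":0,"tx":0,"ty":0,"tz":-10,"hand":1},{"rx":0,"ry":0,"rz":0,"tx":0,"ty":0,"tz":-25,"hand":1},{"rx":0,"ry":0,"rz":0,"tx":0,"ty":0,"tz":-50,"hand":1},{"rx":0,"ry":0,"rz":0,"tx":0,"ty":0,"tz":-80,"hand":1},{"rx":0,"ry":0,"rz":0,"tx":0,"ty":0,"tz":-115,"hand":1},{"rx":0,"ry":0,"rz":0,"tx":0,"ty":0,"tz":-140,"hand":1},{"rx":0,"ry":0,"rz":0,"tx":0,"ty":0,"tz":-150,"hand":1}]'
python3 - <<'E'
from h import *
a=[]
for k in range(3):
    f=viewer.grab_frame(("wrist","top","side")[k]); st=bot.observe(); a.append(st["force"]); cv2.imwrite(f"pics/l{k}.png",f["pixels"] if k==0 else cv2.resize(f["pixels"],None,fx=1.4,fy=1.4))
print(np.round(a,2),st["grip_width"],st["position"],st["tool_rot"])
E
```

```text
clock: 4.85
position: [0.5878, -0.3155, 0.277]
tool_rot: [3.139, -0.003, 0.205]
force: [-0.3, -1.2, -2.2]
grip_width: 0.0467
[[ 0.81  0.06 -1.69]
 [-0.56  0.27 -3.17]
 [-0.43  0.37 -3.4 ]] 0.04670885826829723 [ 0.58695522 -0.31507682  0.273167  ] [ 3.14154104e+00 -2.59742631e-05  2.04742968e-01]
```

View pics/l0.png

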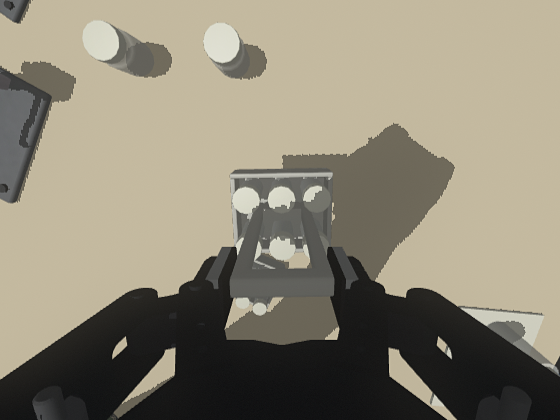

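View pics/l2.png

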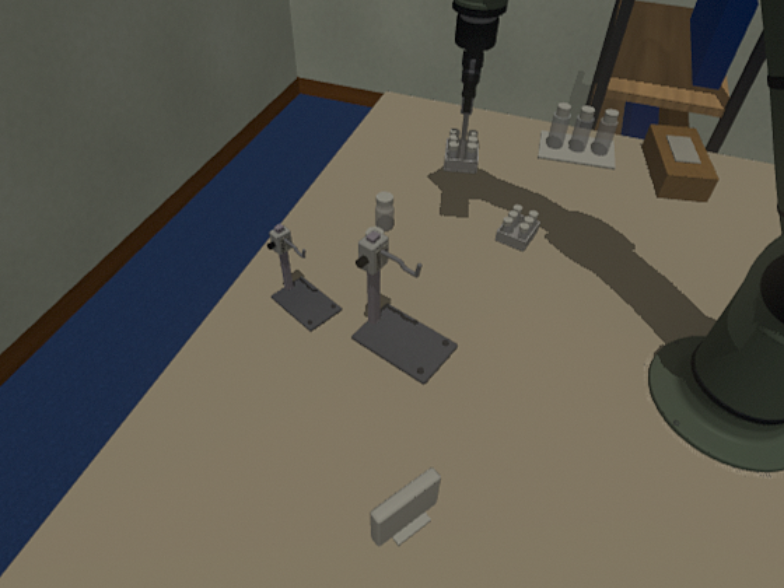

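```bash
python3 - <<'E'
from h import *
f=viewer.grab_frame("wrist"); K,_,_=cam(f,bot.observe())
T=np.linalg.inv(f["tool_from_camera"])
for off in (-.004,-.002,0,.002):
    for zz,nm in((-.0263,"top"),(-.0143,"bot")):
        q=np.array([[off+s*.005,y,zz] for s in(1,-1) for y in(-.024,.024)])@T[:3,:3].T+T[:3,3]; q=q@K.T; print(off,nm,(q[:,:2]/q[:,2:]).round(1).tolist())
s=6; crop(f["pixels"],215,225,350,320,s,"pics/grip.png")
E
python3 -m creep '[{"rx":0,"ry":0,"rz":-3,"tx":-2,"ty":-20,"tz":0,"hand":1},{"rx":0,"ry":0,"rz":-8,"tx":-6,"ty":-56,"tz":0,"hand":1},{"rx":0,"ry":0,"rz":-14,"tx":-11,"ty":-100,"tz":0,"hand":1},{"rx":0,"ry":0,"rz":-21,"tx":-16,"ty":-144,"tz":0,"hand":1},{"rx":0,"ry":0,"rz":-28,"tx":-21,"ty":-188,"tz":0,"hand":1},{"rx":0,"ry":0,"rz":-35,"tx":-26,"ty":-232,"tz":0,"hand":1},{"rx":0,"ry":0,"rz":-42,"tx":-31,"ty":-276,"tz":0,"hand":1},{"rx":0,"ry":0,"rz":-49,"tx":-35,"ty":-312,"tz":0,"hand":1}]'
```

```text
-0.004 top [[226.6, 283.3], [334.7, 283.3], [227.7, 303.1], [333.6, 303.1]]
-0.004 bot [[231.1, 270.7], [330.3, 270.7], [232.0, 289.2], [329.4, 289.2]]
-0.002 top [[226.4, 279.2], [334.9, 279.3], [227.5, 299.2], [333.8, 299.2]]
-0.002 bot [[230.9, 267.0], [330.5, 267.0], [231.9, 285.5], [329.6, 285.6]]
0 top [[226.2, 275.1], [335.1, 275.2], [227.3, 295.3], [334.1, 295.3]]
0 bot [[230.7, 263.2], [330.7, 263.2], [231.7, 281.9], [329.8, 281.9]]
0.002 top [[226.0, 271.0], [335.4, 271.0], [227.1, 291.3], [334.3, 291.3]]
0.002 bot [[230.5, 259.3], [330.9, 259.3], [231.5, 278.2], [330.0, 278.2]]
clock: 5.85
position: [0.4878, -0.0146, 0.2722]
tool_rot: [-3.14, 0.001, 1.066]
force: [1.5, -0.2, -1.1]
grip_width: 0.0469
```

View pics/grip.png

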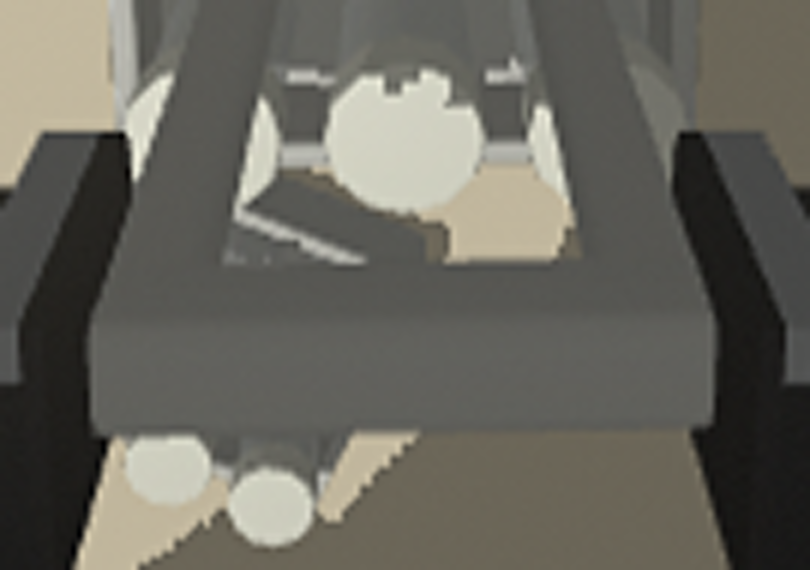

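```bash
python3 -m creep '[{"rx":0,"ry":0,"rz":-7,"tx":17,"ty":-18,"tz":0,"hand":1},{"rx":0,"ry":0,"rz":-14,"tx":36,"ty":-38,"tz":0,"hand":1},{"rx":0,"ry":0,"rz":-21,"tx":55,"ty":-58,"tz":0,"hand":1},{"rx":0,"ry":0,"rz":-28,"tx":72,"ty":-76,"tz":0,"hand":1},{"rx":0,"ry":0,"rz":-35,"tx":88,"ty":-92,"tz":0,"hand":1},{"rx":0,"ry":0,"rz":-42,"tx":97,"ty":-102,"tz":0,"hand":1},{"rx":0,"ry":0,"rz":-49,"tx":102,"ty":-107,"tz":0,"hand":1},{"rx":0,"ry":0,"rz":-56,"tx":102,"ty":-107,"tz":0,"hand":1}]'
python3 -m creep '[{"rx":0,"ry":0,"rz":-7,"tx":0,"ty":0,"tz":0,"hand":1},{"rx":0,"ry":0,"rz":-14,"tx":0,"ty":0,"tz":0,"hand":1},{"rx":0,"ry":0,"rz":-21,"tx":0,"ty":0,"tz":0,"hand":1},{"rx":0,"ry":0,"rz":-28,"tx":0,"ty":0,"tz":0,"hand":1},{"rx":0,"ry":0,"rz":-35,"tx":0,"ty":0,"tz":0,"hand":1},{"rx":0,"ry":0,"rz":-41,"tx":0,"ty":0,"tz":0,"hand":1},{"rx":0,"ry":0,"rz":-45,"tx":0,"ty":0,"tz":0,"hand":1},{"rx":0,"ry":0,"rz":-45,"tx":0,"ty":0,"tz":0,"hand":1}]'
python3 - <<'E'
from h import *
import pickle
S={}
for n in ("wrist","top","side"):
    st=bot.observe(); f=viewer.grab_frame(n); S[n]=(st,f); cv2.imwrite(f"pics/p_{n}.png",f["pixels"])
    if n=="top":crop(f["pixels"],210,150,310,300,4,"pics/p_top.png")
    if n=="side":crop(f["pixels"],230,100,390,290,3.5,"pics/p_side.png")
pickle.dump(S,open("p.pkl","wb"))
print(st["position"],st["tool_rot"],st["force"],st["grip_width"],st["qpos"])
E
```

```text
clock: 6.65
position: [0.445, 0.1254, 0.2722]
tool_rot: [-3.14, -0.001, 2.044]
force: [0.1, -0.3, -2.8]
grip_width: 0.0468
clock: 7.45
position: [0.4454, 0.1243, 0.2723]
tool_rot: [-3.141, -0.002, 2.824]
force: [-0.2, -0.3, -2.0]
grip_width: 0.0463
[0.44558338 0.12432056 0.27260377] [-3.14122335e+00 -1.32279108e-03  2.82033232e+00] [-0.14977983  1.10391258 -3.39389373] 0.04650761165504803 [ 0.24612568  0.28684574 -0.78081963  1.92838577  0.23496965  1.02034347
  0.6108834 ]
```

View pics/p_wrist.png

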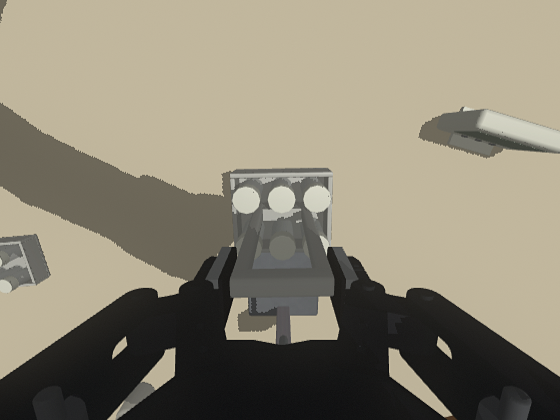

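View pics/p_top.png

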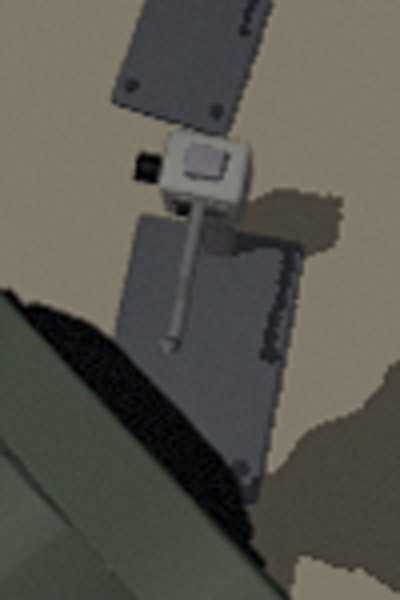

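View pics/p_side.png

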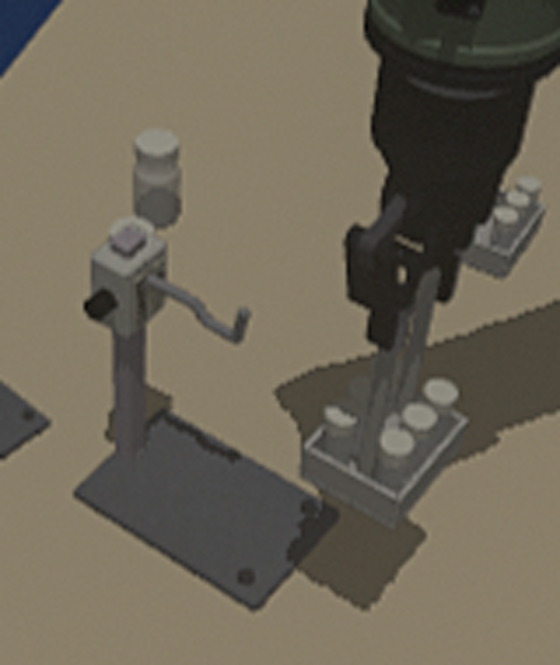

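```bash
cat >> h.py <<'E'
def hookpts(h):
    return np.array([[.062,0,h],[.022,0,h],[.012,0,h-.01],[-.012,0,h-.01],[-.016,0,h+.014]])
def barpts(st):
    R=Ro.from_euler("xyz",st["tool_rot"]).as_matrix()
    L=np.array([[-.001+a,b,c] for a in(-.005,.005) for b in(-.024,.024) for c in(-.0263,-.0143)])
    return L@R.T+st["position"]
def draw(f,st,stand,box,s,name):
    i=cv2.resize(f["pixels"],None,fx=s,fy=s,interpolation=cv2.INTER_CUBIC); c=cam(f,st)
    g=lambda P:((proj(c,P)+.5)*s-.5)
    q=g(barpts(st))
    for j in range(8):
        for k in range(j):
            if bin(j^k).count("1")==1: cv2.line(i,tuple(q[j].astype(int)),tuple(q[k].astype(int)),(0,255,0),1)
    x,y,yaw,h=stand
    H=hookpts(h)
    for dz in(-.004,.004):
        q=g(pose(x,y,0,yaw,H+[0,0,dz])); cv2.polylines(i,[q.round().astype(int)],False,(0,0,255) if dz<0 else (255,255,0),1)
    for dy in (-.004,.004):
        q=g(pose(x,y,0,yaw,H+[0,dy,0])); cv2.polylines(i,[q.round().astype(int)],False,(255,0,255),1)
    cv2.imwrite(name,i[box[1]*s:box[3]*s,box[0]*s:box[2]*s])
E
python3 - <<'E'
from h import *
import pickle
S=pickle.load(open("p.pkl","rb")); sd=(.5671,.0859,-.316,.1955)
st,f=S["wrist"]; draw(f,st,sd,(220,250,345,345),6,"pics/d_w.png")
st,f=S["side"]; draw(f,st,sd,(250,155,370,250),6,"pics/d_s.png")
st,f=S["top"]; draw(f,st,sd,(230,180,300,260),7,"pics/d_t.png")
E
```

```text
(no output)
```

View pics/d_w.png

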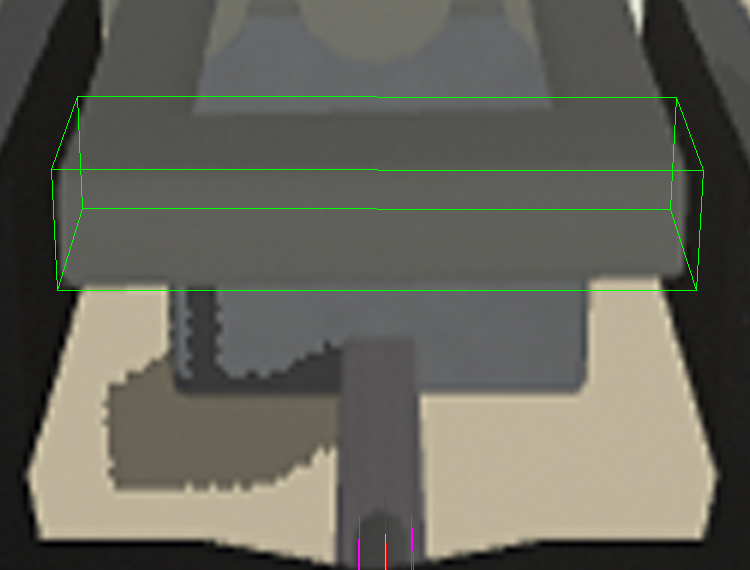

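View pics/d_s.png

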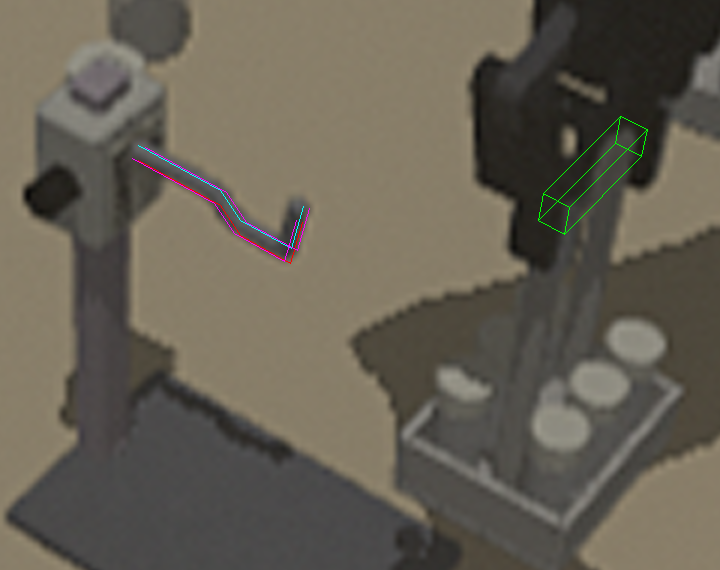

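View pics/d_t.png

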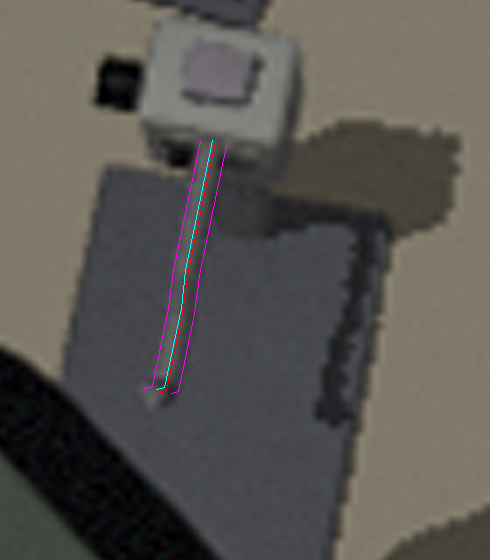

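Both models agree with the pictures to about 1–2 px. In the side crop the hook tip is at about (296,205), one pixel off the model. In the wrist view the hook is about 1.5 mm to +y of the bar's centre. I lower to clear the tip by a few mm even at the maximum h, and approach part way.

```bash
python3 -m creep '[{"rx":0,"ry":0,"rz":0,"tx":0,"ty":1,"tz":15,"hand":1},{"rx":0,"ry":0,"rz":0,"tx":0,"ty":2,"tz":35,"hand":1},{"rx":0,"ry":0,"rz":0,"tx":0,"ty":2,"tz":50,"hand":1},{"rx":0,"ry":0,"rz":0,"tx":-10,"ty":2,"tz":56,"hand":1},{"rx":0,"ry":0,"rz":0,"tx":-30,"ty":2,"tz":56,"hand":1},{"rx":0,"ry":0,"rz":0,"tx":-50,"ty":2,"tz":56,"hand":1},{"rx":0,"ry":0,"rz":0,"tx":-70,"ty":2,"tz":56,"hand":1},{"rx":0,"ry":0,"rz":0,"tx":-70,"ty":2,"tz":56,"hand":1}]'
python3 - <<'E'
from h import *
sd=(.5671,.0859,-.316,.1955)
st=bot.observe(); f=viewer.grab_frame("wrist"); draw(f,st,sd,(200,210,360,345),5,"pics/e_w.png")
st=bot.observe(); f=viewer.grab_frame("side"); draw(f,st,sd,(240,140,360,250),6,"pics/e_s.png")
crop(f["pixels"],240,140,360,250,6,"pics/e_s0.png")
print(st["position"],st["tool_rot"],st["force"],st["grip_width"],st["qpos"])
E
```

```text
clock: 8.4
position: [0.5155, 0.1032, 0.2172]
tool_rot: [3.141, 0.0, 2.819]
force: [-1.5, -0.8, -2.7]
grip_width: 0.0467
[0.51416334 0.10391545 0.21719407] [ 3.14120352e+00 -2.14550634e-04  2.82042962e+00] [-0.31090621 -0.35282452 -2.53896958] 0.04655411745150846 [ 0.22019491  0.456262   -0.71037874  1.85256949  0.35690399  0.9635254
  0.60266116]
```

View pics/e_w.png

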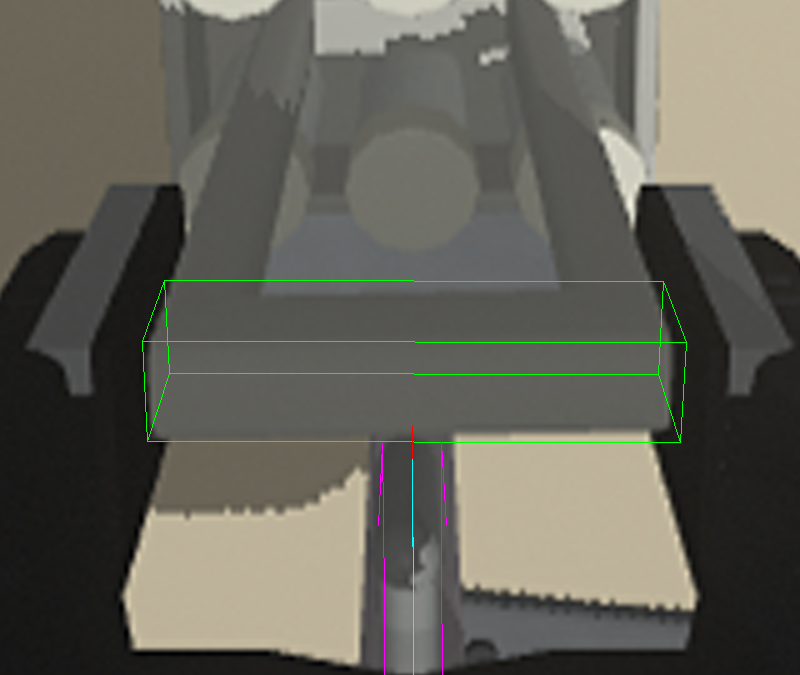

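View pics/e_s.png

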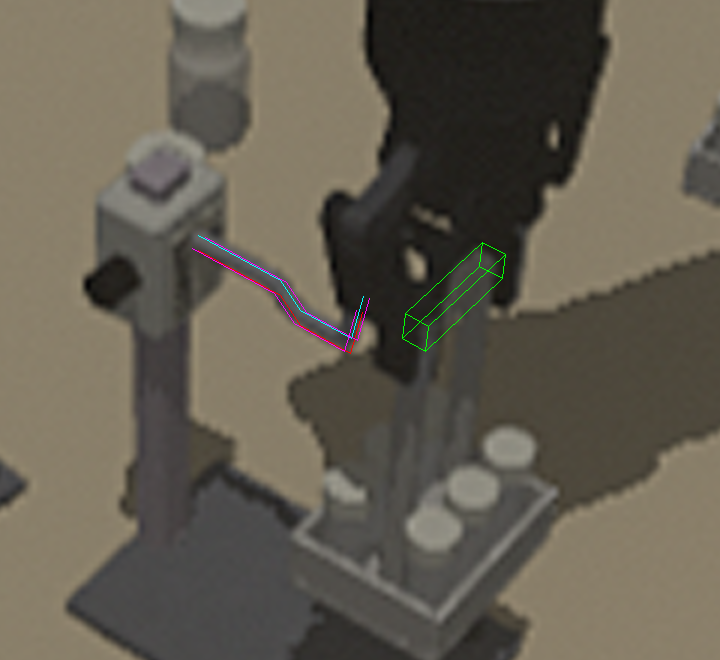

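View pics/e_s0.png

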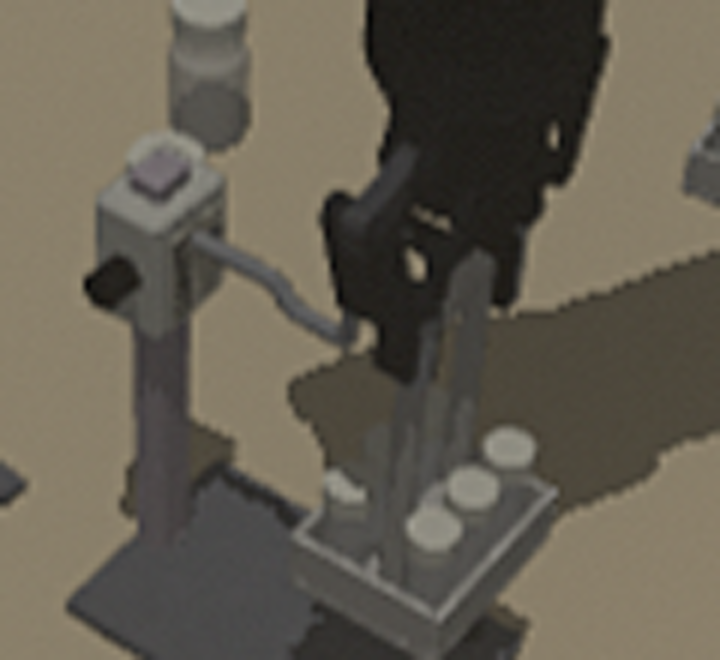

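```bash
python3 - <<'E'
from h import *
from scipy.optimize import least_squares
st=bot.observe(); f=viewer.grab_frame("side"); c=cam(f)
R=Ro.from_euler("xyz",st["tool_rot"]).as_matrix()
u=lambda p:(np.array(p,float)+.5)/6-.5+[240,140]
g=lambda ox,oz:np.array([[ox+a,b,oz] for a,b in((.035,.042),(.035,-.042),(-.035,.042),(-.035,-.042))])@R.T+st["position"]
print(((proj(c,g(-.001,.1237-.03))-[240,140]+.5)*6-.5).round(0))
print(((proj(c,g(-.001,.1237))-[240,140]+.5)*6-.5).round(0))
# hook features observed(6x): tip top, notch-tip bottom corner
X=pose(.5671,.0859,0,-.316,hookpts(.1955)); print(((proj(c,X)-[240,140]+.5)*6-.5).round(0))
# jacobian: px (6x) per mm along stand x,y,z at tip
for d in ([.001,0,0],[0,.001,0],[0,0,.001]):
    A=pose(.5671,.0859,0,-.316,np.array([[0,0,.2]])); B=pose(.5671,.0859,0,-.316,np.array([[0,0,.2]])+d); print(((proj(c,B)-proj(c,A))*6).round(2))
E
```

```text
[[444. 620.]
 [566. 490.]
 [295. 530.]
 [421. 408.]]
[[438. 669.]
 [558. 539.]
 [293. 580.]
 [416. 458.]]
[[198. 243.]
 [280. 287.]
 [300. 318.]
 [351. 345.]
 [363. 304.]]
[[-2.13 -1.16]]
[[-1.59  1.43]]
[[ 0.12 -1.93]]
```

```bash
python3 -m creep '[{"rx":0,"ry":0,"rz":0,"tx":-8,"ty":0,"tz":0,"hand":1},{"rx":0,"ry":0,"rz":0,"tx":-20,"ty":0,"tz":0,"hand":1},{"rx":0,"ry":0,"rz":0,"tx":-33,"ty":0,"tz":0,"hand":1},{"rx":0,"ry":0,"rz":0,"tx":-45,"ty":0,"tz":0,"hand":1},{"rx":0,"ry":0,"rz":0,"tx":-53,"ty":0,"tz":0,"hand":1},{"rx":0,"ry":0,"rz":0,"tx":-57,"ty":0,"tz":0,"hand":1},{"rx":0,"ry":0,"rz":0,"tx":-57,"ty":0,"tz":0,"hand":1},{"rx":0,"ry":0,"rz":0,"tx":-57,"ty":0,"tz":0,"hand":1}]'
python3 - <<'E'
from h import *
sd=(.5671,.0859,-.316,.1975)
a=[]
for n in("wrist","side","top"):
    st=bot.observe(); f=viewer.grab_frame(n); a.append(st["force"])
    if n=="wrist": draw(f,st,sd,(200,210,360,345),5,"pics/g_w.png")
    if n=="side": draw(f,st,sd,(240,130,360,240),6,"pics/g_s.png");crop(f["pixels"],240,130,360,240,6,"pics/g_s0.png")
print(st["position"],st["tool_rot"],np.round(a,2),st["grip_width"])
d=st["position"]-[.5671,.0859,0]; print(d[:2]@[.9505,-.3108],d[:2]@[.3108,.9505])
E
```

```text
clock: 9.35
position: [0.5669, 0.0868, 0.2172]
tool_rot: [-3.142, -0.0, 2.823]
force: [-0.4, -0.5, -1.6]
grip_width: 0.0466
[0.56686052 0.08677756 0.21740711] [-3.14152978e+00 -7.12178991e-07  2.82308872e+00] [[-0.38 -0.5  -1.63]
 [-0.47 -0.23 -3.02]
 [-0.34 -0.76 -2.2 ]] 0.04675647788363481
-0.0005003708705879202 0.0007596854135215506
```

View pics/g_w.png

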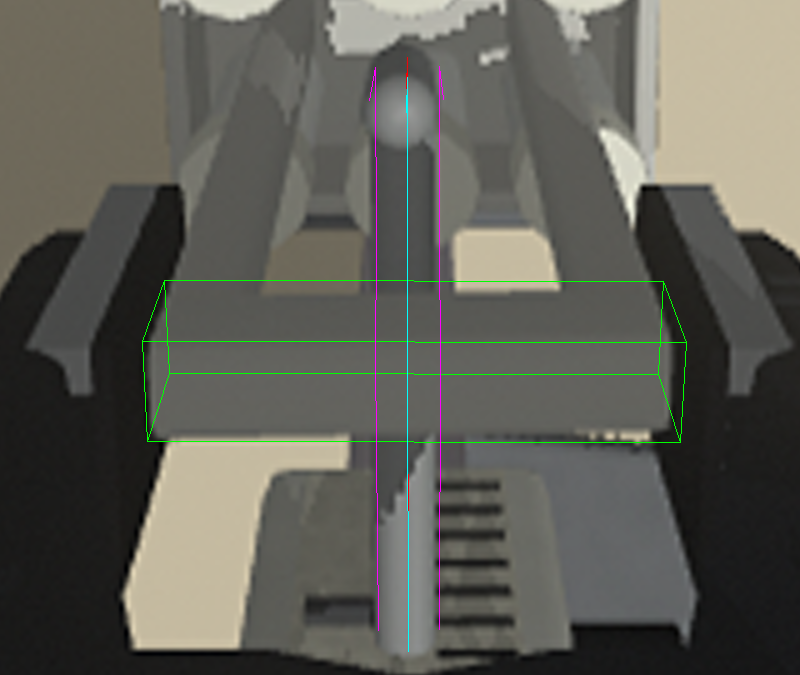

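View pics/g_s0.png

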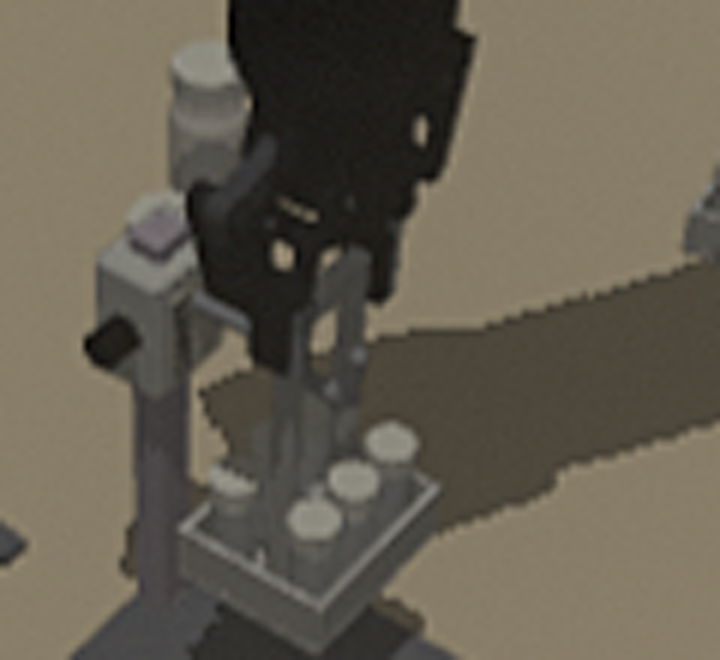

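```bash
python3 - <<'E'
from h import *
st=bot.observe(); f=viewer.grab_frame("wrist"); c=cam(f,st)
g=lambda sx,h:((proj(c,pose(.5671,.0859,0,-.316,[[sx-.016,0,h+.014]]))-[200,210]+.5)*5-.5)[0].round(0)
for h in(.1955,.1975,.200,.203):
    print(h,[g(sx,h).tolist() for sx in(-.002,0,.002,.004)])
crop(f["pixels"],255,210,315,265,11,"pics/tip.png")
E
```

```text
0.1955 [[406.0, 75.0], [407.0, 92.0], [407.0, 110.0], [407.0, 127.0]]
0.1975 [[406.0, 81.0], [406.0, 98.0], [407.0, 116.0], [407.0, 133.0]]
0.2 [[406.0, 88.0], [406.0, 106.0], [406.0, 124.0], [406.0, 142.0]]
0.203 [[406.0, 98.0], [406.0, 116.0], [406.0, 134.0], [406.0, 152.0]]
```

View pics/tip.png

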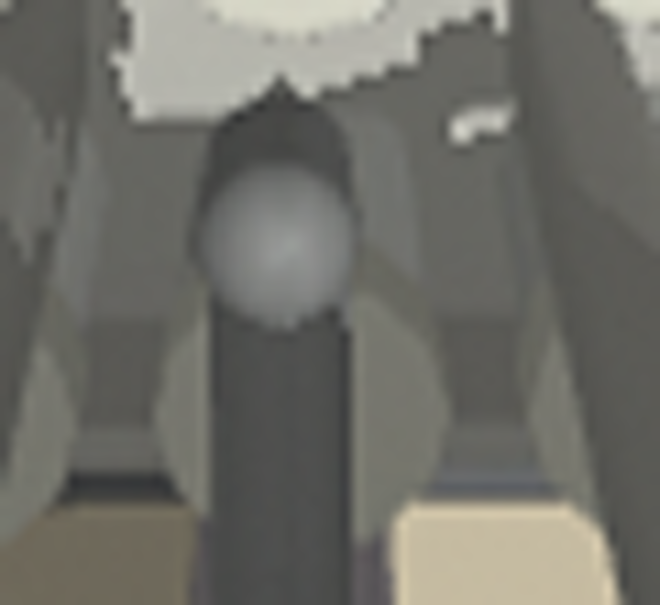

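```bash
python3 -m creep '[{"rx":0,"ry":0,"rz":0,"tx":-2,"ty":0,"tz":0,"hand":1},{"rx":0,"ry":0,"rz":0,"tx":-2,"ty":0,"tz":4,"hand":1},{"rx":0,"ry":0,"rz":0,"tx":-2,"ty":0,"tz":9,"hand":1},{"rx":0,"ry":0,"rz":0,"tx":-2,"ty":0,"tz":15,"hand":1},{"rx":0,"ry":0,"rz":0,"tx":-2,"ty":0,"tz":21,"hand":1},{"rx":0,"ry":0,"rz":0,"tx":-2,"ty":0,"tz":26,"hand":1},{"rx":0,"ry":0,"rz":0,"tx":-2,"ty":0,"tz":30,"hand":1},{"rx":0,"ry":0,"rz":0,"tx":-2,"ty":0,"tz":30,"hand":1}]'
python3 - <<'E'
from h import *
a=[]
for n in("wrist","side","wrist","wrist"):
    st=bot.observe(); f=viewer.grab_frame(n); a.append(st["force"])
    if n=="wrist": crop(f["pixels"],220,210,345,330,5,"pics/i_w.png")
    if n=="side": crop(f["pixels"],240,130,360,240,6,"pics/i_s.png")
print(st["position"],st["tool_rot"],np.round(a,2),st["grip_width"])
E
```

```text
clock: 10.35
position: [0.5688, 0.0859, 0.1867]
tool_rot: [-3.141, -0.001, 2.823]
force: [-0.6, -0.1, -2.1]
grip_width: 0.0467
[0.56913701 0.08603353 0.18747097] [3.14143203e+00 1.24011049e-04 2.82265505e+00] [[-0.59 -0.13 -2.08]
 [ 0.3  -0.22 -2.  ]
 [ 0.21 -0.59 -1.97]
 [ 0.21 -0.43 -1.58]] 0.04674033461354428
```

View pics/i_w.png

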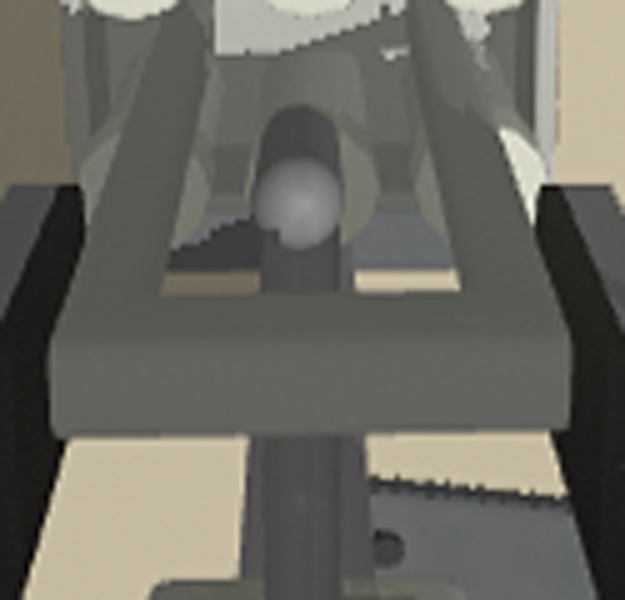

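View pics/i_s.png

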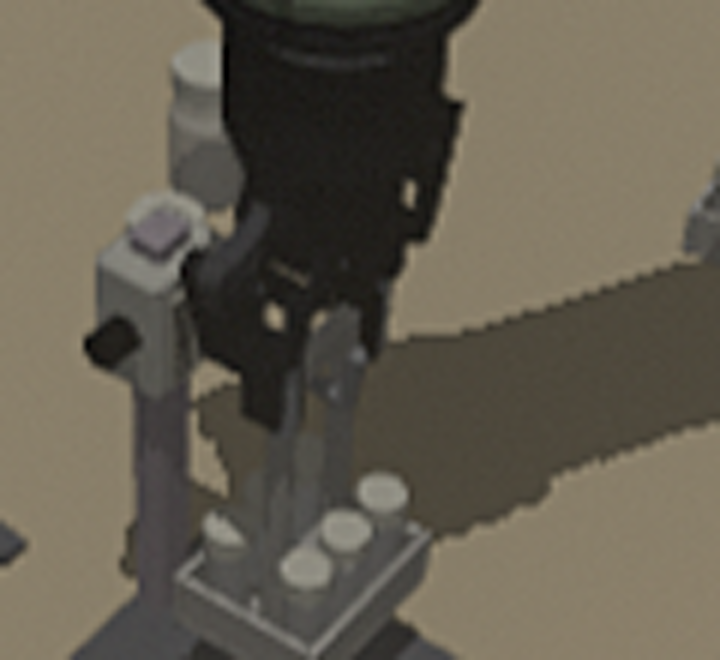

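```bash
python3 -m creep '[{"rx":0,"ry":0,"rz":0,"tx":0,"ty":0,"tz":1,"hand":1},{"rx":0,"ry":0,"rz":0,"tx":0,"ty":0,"tz":2,"hand":1},{"rx":0,"ry":0,"rz":0,"tx":0,"ty":0,"tz":3,"hand":1},{"rx":0,"ry":0,"rz":0,"tx":0,"ty":0,"tz":4,"hand":1},{"rx":0,"ry":0,"rz":0,"tx":0,"ty":0,"tz":5,"hand":1},{"rx":0,"ry":0,"rz":0,"tx":0,"ty":0,"tz":5,"hand":1}]'
python3 -m creep '[{"rx":0,"ry":0,"rz":0,"tx":0,"ty":0,"tz":0.5,"hand":1},{"rx":0,"ry":0,"rz":0,"tx":0,"ty":0,"tz":1,"hand":1},{"rx":0,"ry":0,"rz":0,"tx":0,"ty":0,"tz":1,"hand":1}]'
python3 -m creep '[{"rx":0,"ry":0,"rz":0,"tx":0,"ty":0,"tz":0.5,"hand":1},{"rx":0,"ry":0,"rz":0,"tx":0,"ty":0,"tz":1,"hand":1},{"rx":0,"ry":0,"rz":0,"tx":0,"ty":0,"tz":1,"hand":1}]'
```

```text
clock: 11.15
position: [0.569, 0.0859, 0.1821]
tool_rot: [-3.141, -0.0, 2.823]
force: [-0.2, -0.5, -1.9]
grip_width: 0.0465
clock: 11.45
position: [0.569, 0.0859, 0.1812]
tool_rot: [-3.142, -0.0, 2.823]
force: [-0.7, 0.6, -1.3]
grip_width: 0.0466
clock: 11.75
position: [0.569, 0.0859, 0.1802]
tool_rot: [-3.142, -0.0, 2.823]
force: [0.2, 0.3, -1.6]
grip_width: 0.0467
```

```bash
python3 -m creep '[{"rx":0,"ry":0,"rz":0,"tx":0,"ty":0,"tz":0.5,"hand":1},{"rx":0,"ry":0,"rz":0,"tx":0,"ty":0,"tz":1,"hand":1},{"rx":0,"ry":0,"rz":0,"tx":0,"ty":0,"tz":1,"hand":1}]'
python3 -m creep '[{"rx":0,"ry":0,"rz":0,"tx":0,"ty":0,"tz":0.5,"hand":1},{"rx":0,"ry":0,"rz":0,"tx":0,"ty":0,"tz":1,"hand":1},{"rx":0,"ry":0,"rz":0,"tx":0,"ty":0,"tz":1,"hand":1}]'
```

```text
clock: 12.05
position: [0.5691, 0.086, 0.1794]
tool_rot: [3.142, 0.0, 2.823]
force: [-1.0, -0.1, 1.4]
grip_width: 0.0466
clock: 12.35
position: [0.5692, 0.086, 0.1785]
tool_rot: [3.142, 0.0, 2.823]
force: [-1.4, -0.6, 5.4]
grip_width: 0.0469
```

```bash
python3 - <<'E'
from h import *
a=[]
for n in("wrist","side","wrist","wrist"):
    f=viewer.grab_frame(n); st=bot.observe(); a.append(st["force"])
    if n=="wrist": crop(f["pixels"],220,210,345,330,5,"pics/j_w.png")
    if n=="side": crop(f["pixels"],240,150,360,260,6,"pics/j_s.png")
print(st["position"],st["tool_rot"],np.round(a,2),np.mean(a,0),st["grip_width"])
E
```

```text
[0.5691556  0.08600141 0.17848996] [3.14151027e+00 2.52108658e-04 2.82265934e+00] [[-1.86 -0.11  5.36]
 [-1.75 -1.59  6.25]
 [-2.27 -1.2   5.52]
 [-1.84 -0.32  4.77]] [-1.92846861 -0.80668282  5.47689016] 0.046290594055174925
```

View pics/j_w.png

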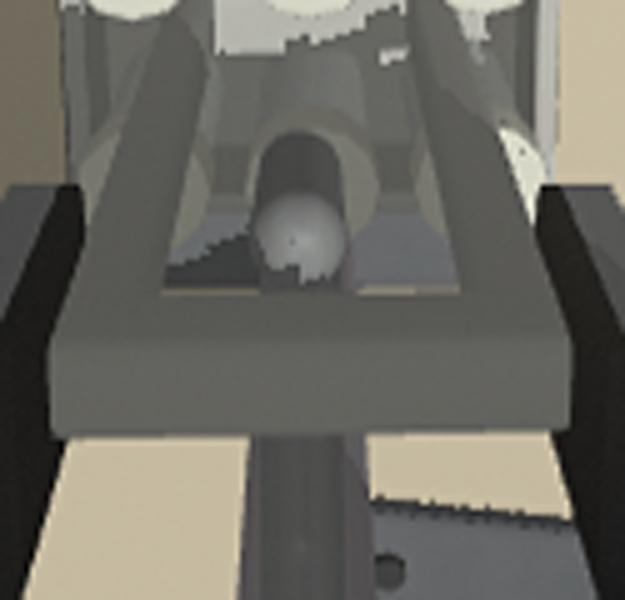

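```bash
python3 - <<'E'
from h import *
f=viewer.grab_frame("wrist"); st=bot.observe(); K,_,_=cam(f,st); T=np.array(f["tool_from_camera"])
def ray(px,z):
    d=T[:3,:3]@np.linalg.solve(K,[px[0],px[1],1]); o=T[:3,3]; return o+d*(z-o[2])/d[2]
u=lambda x,y:((x+.5)/5-.5+220,(y+.5)/5-.5+210)
for hh in(.196,.198,.200,.202):
    z=.1785-(hh+.014-.0016); print(hh,ray(u(300,237),z)*1000)
print("bar top edges",ray(u(310,340),-.0263)*1000,ray(u(310,432),-.0263)*1000,"under",ray(u(310,291),-.0143)*1000)
print(st["force"])
crop(f["pixels"],240,230,330,310,8,"pics/k_w.png")
E
```

```text
0.196 [ 15.67253742  -1.21731532 -29.9       ]
0.198 [ 16.58134209  -1.20167875 -31.9       ]
0.2 [ 17.49014676  -1.18604217 -33.9       ]
0.202 [ 18.39895143  -1.17040559 -35.9       ]
bar top edges [  4.1744133   -0.37501147 -26.3       ] [ -4.98584091  -0.36997542 -26.3       ] under [  2.93752985  -0.38220449 -14.3       ]
[-1.0142332  -0.84479847  5.51826353]
```

View pics/k_w.png

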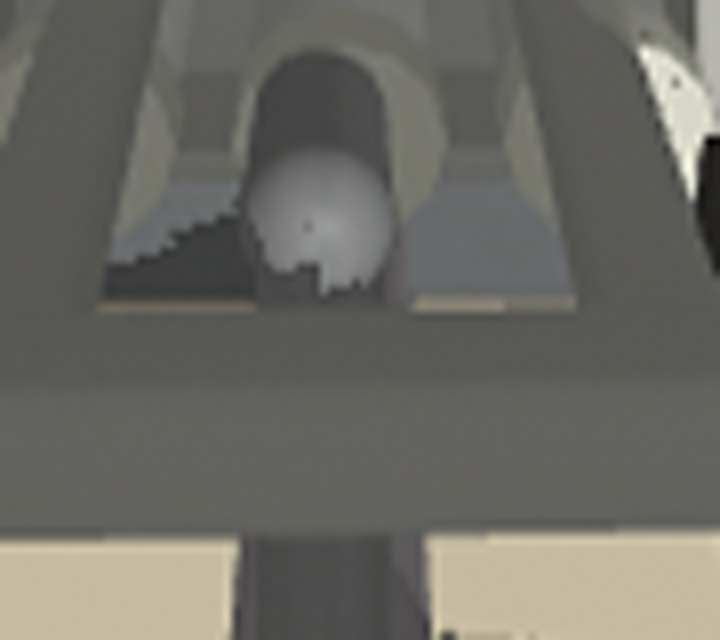

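View pics/j_s.png

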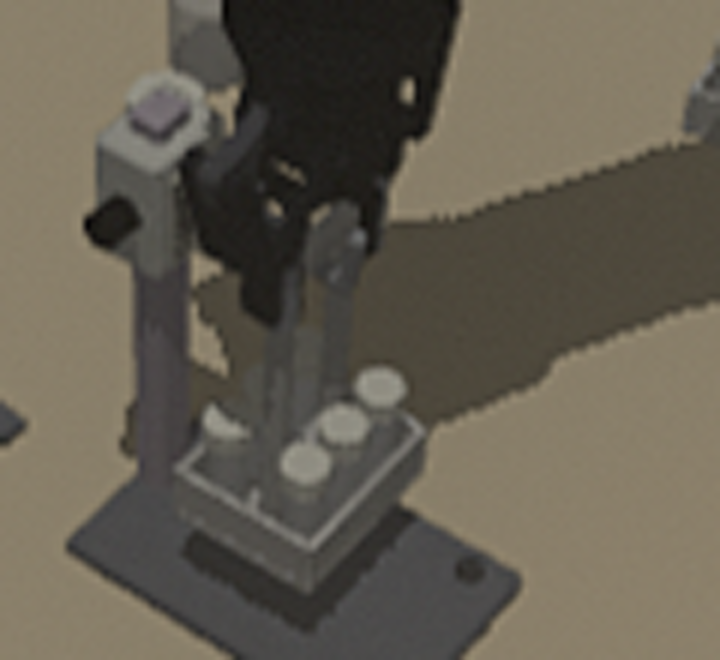

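```bash
python3 -m creep '[{"rx":0,"ry":0,"rz":0,"tx":0,"ty":0,"tz":0.3,"hand":1},{"rx":0,"ry":0,"rz":0,"tx":0,"ty":0,"tz":0.7,"hand":1},{"rx":0,"ry":0,"rz":0,"tx":0,"ty":0,"tz":0.7,"hand":1},{"rx":0,"ry":0,"rz":0,"tx":0,"ty":0,"tz":0.7,"hand":1}]'
python3 - <<'E'
from h import *
a=[]
for n in range(4):
    f=viewer.grab_frame("side"); st=bot.observe(); a.append(st["force"])
print(st["clock"],st["position"],np.round(a,2),np.mean(a,0),st["grip_width"])
E
```

```text
clock: 13.0
position: [0.5692, 0.086, 0.1779]
tool_rot: [3.141, 0.0, 2.823]
force: [-2.9, -1.9, 7.2]
grip_width: 0.0465
13.2 [0.56917509 0.08604841 0.17795316] [[-2.27 -1.48  6.48]
 [-1.77 -0.85  7.65]
 [-2.01 -1.08  7.1 ]
 [-2.68 -1.43  7.1 ]] [-2.18323182 -1.21011752  7.08033979] 0.04674579041754896
```

```bash
python3 -m creep '[{"rx":0,"ry":0,"rz":0,"tx":0.2,"ty":-0.2,"tz":0.2,"hand":1},{"rx":0,"ry":0,"rz":0,"tx":0.4,"ty":-0.4,"tz":0.4,"hand":1},{"rx":0,"ry":0,"rz":0,"tx":0.4,"ty":-0.4,"tz":0.4,"hand":1},{"rx":0,"ry":0,"rz":0,"tx":0.4,"ty":-0.4,"tz":0.4,"hand":1}]'
python3 - <<'E'
from h import *
a=[]
for n in range(4):
    f=viewer.grab_frame("side"); st=bot.observe(); a.append(st["force"])
print(st["clock"],st["position"],np.round(a,2),np.mean(a,0),st["grip_width"])
E
```

```text
clock: 13.6
position: [0.5691, 0.086, 0.1778]
tool_rot: [3.141, 0.001, 2.823]
force: [0.5, -0.3, 9.2]
grip_width: 0.0466
13.8 [0.56911682 0.08593961 0.17776395] [[ 1.05 -0.59  8.35]
 [ 0.02 -0.54  8.12]
 [-0.19  0.42  7.84]
 [ 0.17 -0.19  8.67]] [ 0.26291482 -0.22470556  8.24835433] 0.047119856714003
```

```bash
python3 -m creep '[{"rx":0,"ry":0,"rz":0,"tx":0,"ty":0,"tz":0,"hand":1},{"rx":0,"ry":0,"rz":0,"tx":0,"ty":0,"tz":0,"hand":1},{"rx":0,"ry":0,"rz":0,"tx":0,"ty":0,"tz":0,"hand":1},{"rx":0,"ry":0,"rz":0,"tx":0,"ty":0,"tz":0,"hand":1},{"rx":0,"ry":0,"rz":0,"tx":0,"ty":0,"tz":0,"hand":1},{"rx":0,"ry":0,"rz":0,"tx":0,"ty":0,"tz":0,"hand":1},{"rx":0,"ry":0,"rz":0,"tx":0,"ty":0,"tz":0,"hand":1},{"rx":0,"ry":0,"rz":0,"tx":0,"ty":0,"tz":0,"hand":1}]'
python3 - <<'E'
from h import *
a=[]
for n in range(6):
    f=viewer.grab_frame("side"); st=bot.observe(); a.append(st["force"])
print(st["clock"],st["position"],np.round(a,2),np.mean(a,0),st["grip_width"])
E
```

```text
clock: 14.6
position: [0.5691, 0.086, 0.1778]
tool_rot: [3.141, 0.001, 2.823]
force: [-0.6, 0.1, 8.4]
grip_width: 0.0466
14.9 [0.56911579 0.08594181 0.17778626] [[-0.14  0.1   7.97]
 [-0.22  0.27  8.14]
 [-0.45 -0.7   8.03]
 [-0.72  0.14  8.52]
 [-0.68 -0.26  8.64]
 [-0.01 -0.5   8.09]] [-0.37129981 -0.15734213  8.2316517 ] 0.04633556374174552
```

```bash
python3 -m creep '[{"rx":0,"ry":0,"rz":0,"tx":0,"ty":0,"tz":-0.5,"hand":1},{"rx":0,"ry":0,"rz":0,"tx":0,"ty":0,"tz":-1,"hand":1},{"rx":0,"ry":0,"rz":0,"tx":0,"ty":0,"tz":-1.5,"hand":1},{"rx":0,"ry":0,"rz":0,"tx":0,"ty":0,"tz":-1.8,"hand":1},{"rx":0,"ry":0,"rz":0,"tx":0,"ty":0,"tz":-1.8,"hand":1},{"rx":0,"ry":0,"rz":0,"tx":0,"ty":0,"tz":-1.8,"hand":1}]'
python3 - <<'E'
from h import *
a=[]
for n in range(5):
    f=viewer.grab_frame("wrist"); st=bot.observe(); a.append(st["force"])
print(st["clock"],st["position"],np.round(a,2),np.mean(a,0),st["grip_width"])
crop(f["pixels"],220,210,345,330,5,"pics/m_w.png")
E
```

```text
clock: 15.5
position: [0.5688, 0.0858, 0.1791]
tool_rot: [3.141, 0.0, 2.823]
force: [3.7, 1.5, 2.8]
grip_width: 0.0469
15.75 [0.56858689 0.08576358 0.1789899 ] [[3.74 1.39 3.69]
 [3.55 1.31 2.25]
 [4.27 1.7  3.14]
 [3.49 1.73 3.11]
 [3.52 1.25 2.77]] [3.71297843 1.47700104 2.99301498] 0.046936762016119085
```

View pics/m_w.png

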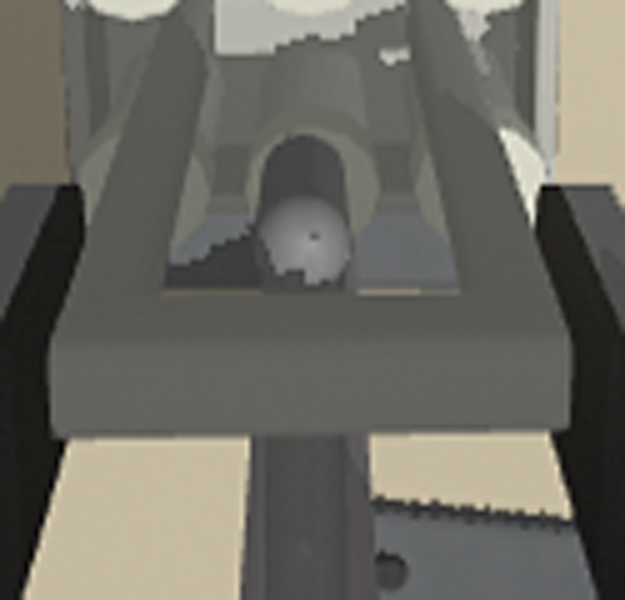

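```bash
python3 -m creep '[{"rx":0,"ry":0,"rz":0,"tx":-0.3,"ty":0.3,"tz":-0.3,"hand":1},{"rx":0,"ry":0,"rz":0,"tx":-0.6,"ty":0.5,"tz":-0.6,"hand":1},{"rx":0,"ry":0,"rz":0,"tx":-0.6,"ty":0.5,"tz":-0.6,"hand":1},{"rx":0,"ry":0,"rz":0,"tx":-0.6,"ty":0.5,"tz":-0.6,"hand":1}]'
python3 - <<'E'
from h import *
a=[]
for n in range(5):
    f=viewer.grab_frame("wrist"); st=bot.observe(); a.append(st["force"])
print(st["clock"],st["position"],np.mean(a,0),st["grip_width"])
E
```

```text
clock: 16.15
position: [0.5689, 0.0858, 0.1794]
tool_rot: [-3.141, -0.001, 2.823]
force: [-2.3, -0.5, 1.5]
grip_width: 0.0465
16.4 [0.56908031 0.08586815 0.17947464] [-2.89096142 -0.40004845  1.17237736] 0.04680843952857503
```

```bash
python3 -m creep '[{"rx":0,"ry":0,"rz":0,"tx":0.25,"ty":-0.15,"tz":-0.15,"hand":1},{"rx":0,"ry":0,"rz":0,"tx":0.25,"ty":-0.15,"tz":-0.15,"hand":1},{"rx":0,"ry":0,"rz":0,"tx":0.25,"ty":-0.15,"tz":-0.15,"hand":1}]'
python3 - <<'E'
from h import *
a=[]
for n in range(5):
    f=viewer.grab_frame("wrist"); st=bot.observe(); a.append(st["force"])
print(st["clock"],st["position"],np.mean(a,0),st["grip_width"])
E
```

```text
clock: 16.7
position: [0.5691, 0.0859, 0.1797]
tool_rot: [3.142, 0.0, 2.823]
force: [-0.3, -1.4, -0.9]
grip_width: 0.0467
16.95 [0.56902927 0.08590524 0.17973728] [-0.21555359 -0.58269321  0.35388958] 0.0468361310699044
```

```bash
python3 -m creep '[{"rx":0,"ry":0,"rz":0,"tx":0,"ty":0,"tz":0,"hand":-0.1},{"rx":0,"ry":0,"rz":0,"tx":0,"ty":0,"tz":0,"hand":-0.15},{"rx":0,"ry":0,"rz":0,"tx":0,"ty":0,"tz":0,"hand":-0.2},{"rx":0,"ry":0,"rz":0,"tx":0,"ty":0,"tz":0,"hand":-0.3},{"rx":0,"ry":0,"rz":0,"tx":0,"ty":0,"tz":0,"hand":-0.5},{"rx":0,"ry":0,"rz":0,"tx":0,"ty":0,"tz":0,"hand":-0.8},{"rx":0,"ry":0,"rz":0,"tx":0,"ty":0,"tz":0,"hand":-1},{"rx":0,"ry":0,"rz":0,"tx":0,"ty":0,"tz":0,"hand":-1}]'
python3 -m creep '[{"rx":0,"ry":0,"rz":0,"tx":0,"ty":0,"tz":0,"hand":-1},{"rx":0,"ry":0,"rz":0,"tx":0,"ty":0,"tz":0,"hand":-1},{"rx":0,"ry":0,"rz":0,"tx":0,"ty":0,"tz":0,"hand":-1}]'
python3 - <<'E'
from h import *
for n in("wrist","side"):
    f=viewer.grab_frame(n); cv2.imwrite(f"pics/n_{n}.png",f["pixels"])
    if n=="side": crop(f["pixels"],240,150,360,260,6,"pics/n_side.png")
E
```

```text
clock: 17.75
position: [0.569, 0.0859, 0.1797]
tool_rot: [3.142, -0.0, 2.823]
force: [0.4, -0.4, 0.9]
grip_width: 0.0854
clock: 18.05
position: [0.569, 0.0859, 0.1797]
tool_rot: [3.142, -0.0, 2.823]
force: [0.1, -0.6, 0.2]
grip_width: 0.085
```

View pics/n_wrist.png

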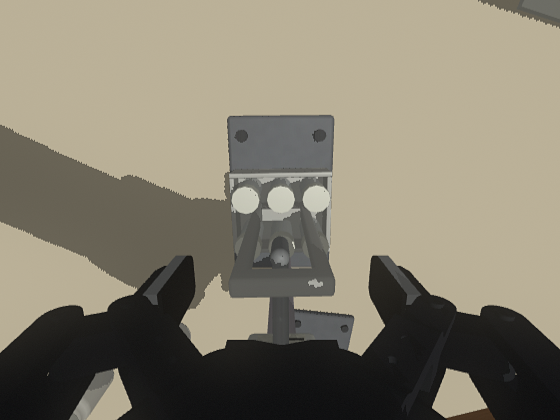

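View pics/n_side.png

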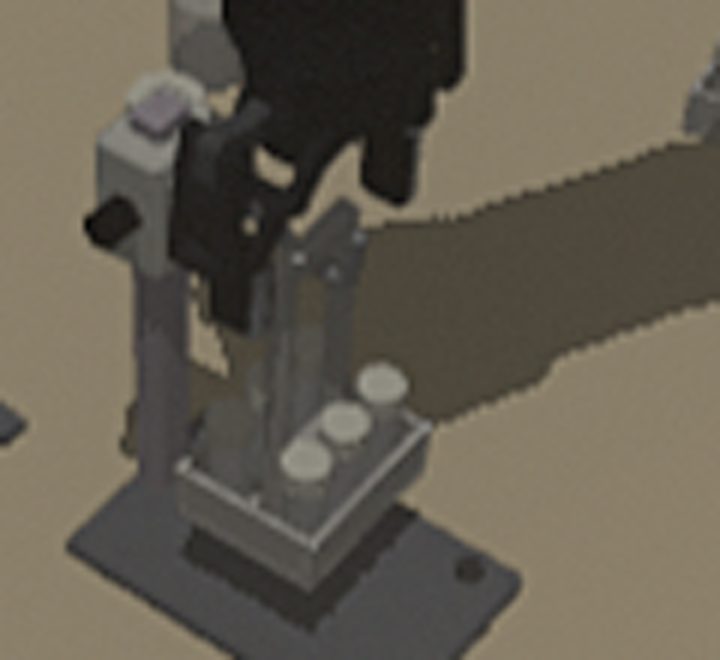

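The carrier hangs free: the bar spans (230–335, 285) between the open pads and the hook tip shows at (280,255). I retreat straight up.

```bash
python3 -m creep '[{"rx":0,"ry":0,"rz":0,"tx":0,"ty":0,"tz":-5,"hand":-1},{"rx":0,"ry":0,"rz":0,"tx":0,"ty":0,"tz":-15,"hand":-1},{"rx":0,"ry":0,"rz":0,"tx":0,"ty":0,"tz":-30,"hand":-1},{"rx":0,"ry":0,"rz":0,"tx":0,"ty":0,"tz":-50,"hand":-1},{"rx":0,"ry":0,"rz":0,"tx":0,"ty":0,"tz":-75,"hand":-1},{"rx":0,"ry":0,"rz":0,"tx":0,"ty":0,"tz":-100,"hand":-1},{"rx":0,"ry":0,"rz":0,"tx":0,"ty":0,"tz":-120,"hand":-1},{"rx":0,"ry":0,"rz":0,"tx":0,"ty":0,"tz":-120,"hand":-1}]'
python3 -m creep '[{"rx":0,"ry":0,"rz":0,"tx":15,"ty":0,"tz":0,"hand":-1},{"rx":0,"ry":0,"rz":0,"tx":40,"ty":0,"tz":0,"hand":-1},{"rx":0,"ry":0,"rz":0,"tx":65,"ty":0,"tz":0,"hand":-1},{"rx":0,"ry":0,"rz":0,"tx":80,"ty":0,"tz":0,"hand":-1},{"rx":0,"ry":0,"rz":0,"tx":80,"ty":0,"tz":0,"hand":-1},{"rx":0,"ry":0,"rz":0,"tx":80,"ty":0,"tz":0,"hand":-1}]'
python3 - <<'E'
from h import *
for k in (0,1):
  for n in("side","top","wrist"):
    f=viewer.grab_frame(n)
    if n=="side": crop(f["pixels"],240,130,360,260,4.5,f"pics/q{k}_side.png"); cv2.imwrite(f"pics/q{k}_sf.png",f["pixels"]);
    else: cv2.imwrite(f"pics/q{k}_{n}.png",f["pixels"])
    if n=="side": g=f["pixels"][130:260,240:350].astype(int); print(0 if k==0 else np.abs(g-g0).mean()); g0=g
    for t in ("carrier","rack_mid","bottle_a_mid","hygrometer_mid"):
        if k==0 and n!="wrist":
            for r in viewer.outline_of(t,f)[:3]:
                if r["score"]>.3: print(n,t,round(r["score"],2),r["bbox"])
print(bot.observe()["clock"],bot.observe()["position"])
E
```

```text
clock: 18.95
position: [0.5699, 0.0865, 0.3036]
tool_rot: [3.139, 0.004, 2.823]
force: [0.3, 0.3, -0.1]
grip_width: 0.0858
clock: 19.55
position: [0.4934, 0.1108, 0.3002]
tool_rot: [-3.142, 0.001, 2.823]
force: [-0.1, -0.0, -0.2]
grip_width: 0.0853
0
side carrier 0.82 [267.1, 182.5, 314.0, 251.7]
side rack_mid 0.83 [355.8, 149.2, 384.7, 182.7]
side bottle_a_mid 0.7 [269.8, 186.5, 313.8, 250.3]
side bottle_a_mid 0.45 [264.2, 163.2, 271.1, 165.7]
side hygrometer_mid 0.57 [265.7, 333.3, 313.3, 389.9]
top rack_mid 0.73 [397.9, 257.4, 440.2, 291.7]
top bottle_a_mid 0.64 [313.2, 164.0, 336.2, 188.5]
top hygrometer_mid 0.7 [104.0, 282.0, 153.6, 313.0]
1.2884615384615385
20.25 [0.49304858 0.11100819 0.29975989]
```

View pics/q1_side.png

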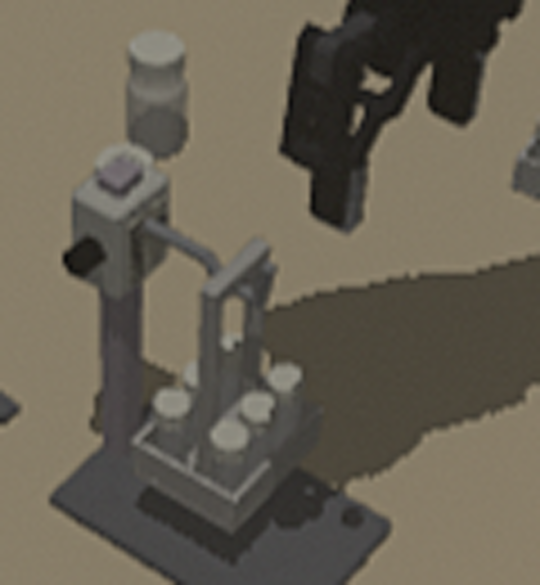

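View pics/q1_sf.png

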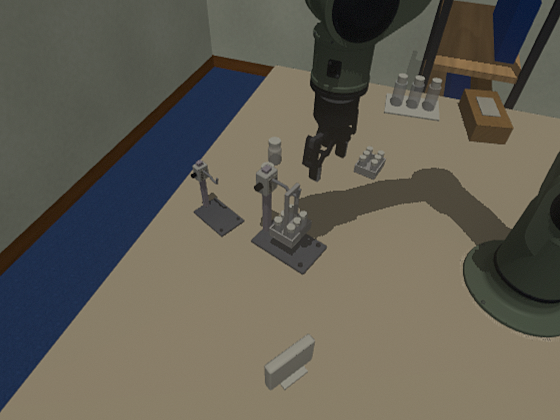

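View pics/q1_wrist.png

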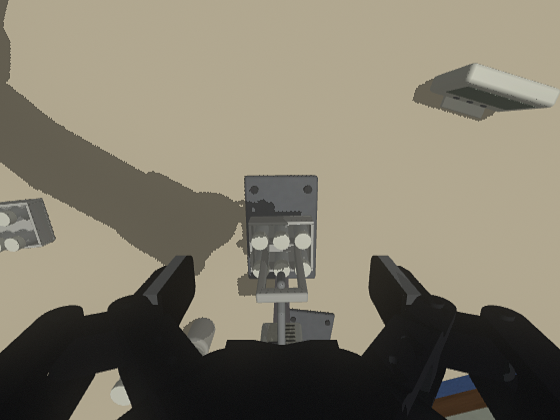

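The side view shows the carrier hanging upright from the hook at (292,215), with the gripper clear. I check that it is at rest and that the bystanders have not moved.

```bash
python3 -m creep '[{"rx":0,"ry":0,"rz":0,"tx":0,"ty":0,"tz":-10,"hand":-1},{"rx":0,"ry":0,"rz":0,"tx":0,"ty":0,"tz":-10,"hand":-1},{"rx":0,"ry":0,"rz":0,"tx":0,"ty":0,"tz":-10,"hand":-1},{"rx":0,"ry":0,"rz":0,"tx":0,"ty":0,"tz":-10,"hand":-1},{"rx":0,"ry":0,"rz":0,"tx":0,"ty":0,"tz":-10,"hand":-1},{"rx":0,"ry":0,"rz":0,"tx":0,"ty":0,"tz":-10,"hand":-1},{"rx":0,"ry":0,"rz":0,"tx":0,"ty":0,"tz":-10,"hand":-1},{"rx":0,"ry":0,"rz":0,"tx":0,"ty":0,"tz":-10,"hand":-1}]'
python3 - <<'E'
from h import *
import pickle
F=[viewer.grab_frame("side")["pixels"][175:255,262:318].astype(np.float32) for _ in range(8)]
for a in F[1:]: print(np.abs(a-F[0]).mean().round(2), np.round(cv2.phaseCorrelate(F[0].mean(2),a.mean(2))[0],3))
bg=F[0]*0; print("old", np.abs(cv2.imread("pics/q0_sf.png")[175:255,262:318].astype(float)-F[0]).mean().round(2))
t=viewer.grab_frame("top")["pixels"]; o=pickle.load(open("fs.pkl","rb"))["top"]["pixels"]
cv2.imwrite("pics/z_top.png",np.hstack([o[80:330,90:460],t[80:330,90:460]]))
E
```

```text
clock: 21.05
position: [0.493, 0.111, 0.3097]
tool_rot: [-3.142, -0.0, 2.823]
force: [-1.0, -0.9, 0.1]
grip_width: 0.0854
1.05 [0.022 0.002]
1.06 [-0.006 -0.04 ]
1.06 [0.004 0.006]
1.05 [ 0.018 -0.016]
1.06 [-0.012 -0.026]
1.05 [0.039 0.002]
1.07 [0.009 0.004]
old 2.06
```

View pics/z_top.png

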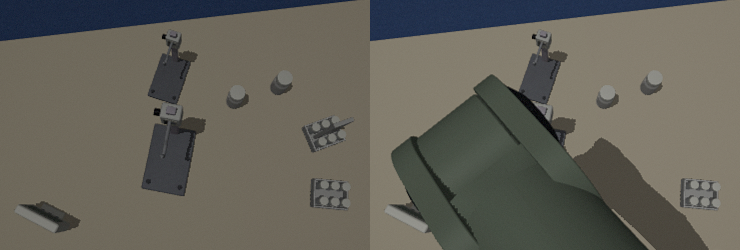

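The carrier is at rest: the remaining frame-to-frame difference is sensor noise only. In the before/after top views the bottles, rack and hygrometer sit where they were. I hand the job in.

```bash
python3 -c "
from workcell import bot
print(bot.job_done())"
```

```text
the job is handed in; nothing more can be done
None
```

The handled carrier is hanging upright by its bar in the notch of the large balance's hook, and the job is handed in at about 21.5 s of the 62 s allowed.

- **Pick and hang:** I pinched the carrier across the 48 mm and brought it over the hook tip. I lowered it until I felt contact, which puts h at about 0.200 m.
- **Tug:** I pulled straight down for about 1.3 s, reading about 8.2 N, or roughly 7.9 N after the zero offset. With its weight of about 2.8 N the hook load was about 11 N, well under the 20 N limit.
- **Side force:** The wrist reading showed 2–4 N of sideways force at times, before the full tug and while easing off. I trimmed it to near zero for the tug and again before opening the fingers.
- **Release:** I eased the load to about zero, opened the fingers and backed straight up and away.

**Last checks:** Eight side pictures over 0.4 s showed only sensor noise, so the carrier is at rest. The gripper is about 8 cm to the side and well above it. The bottles, rack and hygrometer look unmoved in the before/after top views; the arm partly hid the hygrometer in the last one, but the detector placed it within a few pixels of its start.

**Disagreements:** The cameras and the arm differed by about 1–2 pixels (2–3 mm), with first estimates of h between 0.1955 and 0.200 m. Touch settled it. The detector also gave some false "bottle" hits on the carrier and the stand, which I ignored.

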